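# Dock the hall candles and start the charge

### The job

Clear the spectacle case off the candle charging dock and lay it flat in the middle of the light wooden tray, and put all the LED candles back on the dock: cream ones on the white row, black ones on the black row, each upright and wholly inside a pad circle of its own. When all that is in place, start the charge: twist the black knob clockwise to its stop and let it spring back, then press the blue, the yellow and the green button fully down, one at a time in that order. Leave the bowl and the key fob where they are, and finish with the case and every candle still in place.

Things in the scene. Friction and masses are not known exactly. Their poses are not given: they have to be found in the camera images.
- white_row: White inlay, 92 x 296 mm, flush in the dock's top, with three charging pads in line along its y; origin: centre of the middle pad, on the dock's top. The white and the black row may be either way round on the dock, 104 mm apart (in x).
- white_row_pad0 (a point): Centre of the first (-y) charging pad of the white row, on the dock's top face: a circle of 72 mm diameter outlined in grey with a copper dot in the middle; pads of a row are 100 mm apart.
- white_row_pad2 (a point): Centre of the last (+y) charging pad of the white row, on the dock's top face: a circle of 72 mm diameter outlined in grey with a copper dot in the middle; pads of a row are 100 mm apart.
- black_row: Black inlay, 92 x 296 mm, flush in the dock's top, with three charging pads in line along its y; origin: centre of the middle pad, on the dock's top. The white and the black row may be either way round on the dock, 104 mm apart (in x). The dock: fixed grey slab, 250 x 450 mm along the rows' x and y, top at z = 16 mm, its centre 65 mm to -y of the midpoint of the two rows' origins.
- black_row_pad0 (a point): Centre of the first (-y) charging pad of the black row, on the dock's top face: a circle of 72 mm diameter outlined in grey with a copper dot in the middle; pads of a row are 100 mm apart.
- black_row_pad2 (a point): Centre of the last (+y) charging pad of the black row, on the dock's top face: a circle of 72 mm diameter outlined in grey with a copper dot in the middle; pads of a row are 100 mm apart.
- cream0: Cream LED pillar candle, a plain upright cylinder 54 mm in diameter and 70 mm high (110 to 225 g) with a small soft flame 16 mm high on top; origin at the centre of its underside, z up. May be absent.
- cream1: Cream LED pillar candle, a plain upright cylinder 54 mm in diameter and 70 mm high (110 to 225 g) with a small soft flame 16 mm high on top; origin at the centre of its underside, z up. May be absent.
- cream2: Cream LED pillar candle, a plain upright cylinder 54 mm in diameter and 70 mm high (110 to 225 g) with a small soft flame 16 mm high on top; origin at the centre of its underside, z up. May be absent.
- black0: Black LED pillar candle, a plain upright cylinder 54 mm in diameter and 70 mm high (110 to 225 g) with a small soft flame 16 mm high on top; origin at the centre of its underside, z up. May be absent.
- black1: Black LED pillar candle, a plain upright cylinder 54 mm in diameter and 70 mm high (110 to 225 g) with a small soft flame 16 mm high on top; origin at the centre of its underside, z up. May be absent.
- black2: Black LED pillar candle, a plain upright cylinder 54 mm in diameter and 70 mm high (110 to 225 g) with a small soft flame 16 mm high on top; origin at the centre of its underside, z up. May be absent.
- knob (a joint): Spring-return wake knob on the dock: 0 at rest, grows as it is turned clockwise seen from above, stop at 1.2 rad; it stands with the three buttons on a dark strip along x at the dock's -y end; springs back to 0 when let go (up to 0.13 N m).
- knob_grip (a point): Grip point of the knob: on its upright axis, 54 mm above the table. The grip is a black bar 54 mm long, 16 mm wide and 36 mm tall (24 to 60 mm above the table; the point is 6 mm below the bar's top); the bar lies along this frame's x, which turns with the knob and equals the rows' x at rest. A disc foot of radius 36 mm lies beneath.
- blue (a joint): Blue spring button: 0 up, 0.006 m fully pressed (takes 5 N), springs back.
- blue_top (a point): Centre of the top of the blue button, 34 mm above the table when up; button 28 mm in diameter in a black housing of 44 mm. The three buttons stand in a line along the rows' x, 47 mm apart, in an order of colours that varies; the knob is 70 mm from the nearest.
- yellow (a joint): Yellow spring button: 0 up, 0.006 m fully pressed (takes 5 N), springs back.
- yellow_top (a point): Centre of the top of the yellow button, 34 mm above the table when up; button 28 mm in diameter in a black housing of 44 mm. The three buttons stand in a line along the rows' x, 47 mm apart, in an order of colours that varies; the knob is 70 mm from the nearest.
- green (a joint): Green spring button: 0 up, 0.006 m fully pressed (takes 5 N), springs back.
- green_top (a point): Centre of the top of the green button, 34 mm above the table when up; button 28 mm in diameter in a black housing of 44 mm. The three buttons stand in a line along the rows' x, 47 mm apart, in an order of colours that varies; the knob is 70 mm from the nearest.
- glasses_case: Tan hard spectacle case with rounded edges, 150 x 52 x 40 mm (its x, y, z), 150 g, lying on the dock at the start; origin at the centre of its underside.
- tray: Fixed open tray of light wood, 100 x 200 mm (its x, y) outside with a rim 14 mm high; walls and floor 5 mm thick; origin at the centre of its underside.
- bowl: Bystander: terracotta bowl, 120 mm across, 50 mm high; origin at the centre of its underside.
- key_fob: Bystander: black car key fob, 75 x 40 x 16 mm; origin at the centre of its underside.

How it is judged (in metres and radians):
On the way, in this order (a step that is already met when the one before it is completed fails the run):
1. the case lies in the tray and every candle present stands upright and released on a pad of its own colour's row ((horizontal distance between cream0 and white_row_pad0 below 0.012 m or horizontal distance between cream0 and white_row below 0.012 m or horizontal distance between cream0 and white_row_pad2 below 0.012 m) and angle between each of cream0, cream1, cream2, black0, black1, black2's own z axis and vertical below 0.1 rad and z of cream0 in the frame of white_row between -0.004 and 0.005 m and contact force between each of cream0, cream1, cream2, black0, black1, black2, glasses_case and the fingers below 0.5 N and linear speed of each of cream0, cream1, cream2, black0, black1, black2, glasses_case below 0.02 m/s and (horizontal distance between cream1 and white_row_pad0 below 0.012 m or horizontal distance between cream1 and white_row below 0.012 m or horizontal distance between cream1 and white_row_pad2 below 0.012 m) and z of cream1 in the frame of white_row between -0.004 and 0.005 m and (horizontal distance between cream2 and white_row_pad0 below 0.012 m or horizontal distance between cream2 and white_row below 0.012 m or horizontal distance between cream2 and white_row_pad2 below 0.012 m) and z of cream2 in the frame of white_row between -0.004 and 0.005 m and (horizontal distance between black0 and black_row_pad0 below 0.012 m or horizontal distance between black0 and black_row below 0.012 m or horizontal distance between black0 and black_row_pad2 below 0.012 m) and z of black0 in the frame of white_row between -0.004 and 0.005 m and (horizontal distance between black1 and black_row_pad0 below 0.012 m or horizontal distance between black1 and black_row below 0.012 m or horizontal distance between black1 and black_row_pad2 below 0.012 m) and z of black1 in the frame of white_row between -0.004 and 0.005 m and (horizontal distance between black2 and black_row_pad0 below 0.012 m or horizontal distance between black2 and black_row below 0.012 m or horizontal distance between black2 and black_row_pad2 below 0.012 m) and z of black2 in the frame of white_row between -0.004 and 0.005 m and horizontal distance between glasses_case and tray below 0.035 m and z of glasses_case in the frame of tray below 0.01 m and angle between glasses_case's own z axis and vertical below 0.08 rad), for 0.2 s.
2. the knob is turned to its stop (beyond 1.1 rad) (value of joint knob above 1.1 rad), for 0.05 s.
3. the knob has sprung back (below 0.1 rad) (value of joint knob below 0.1 rad), for 0.05 s.
4. the blue button is pressed down (beyond 4.5 mm) (value of joint blue above 0.0045 m), for 0.05 s.
5. the yellow button is pressed down (beyond 4.5 mm) (value of joint yellow above 0.0045 m), for 0.05 s.
6. the green button is pressed down (beyond 4.5 mm) (value of joint green above 0.0045 m), for 0.05 s.
At the end, for the whole second after the job is handed in: Every candle present upright (0.1 rad), at rest and released, within 12 mm of the centre of a pad of its colour's row; case flat in the tray (within 35 mm of its centre, tilt under 0.08 rad), released; knob below 0.1 rad; buttons up (below 2 mm) (all of step 1 and value of joint knob below 0.1 rad and value of joint each of blue, yellow, green below 0.002 m); the robot touches nothing.
It fails at once if two buttons are held down at once (value of joint each of blue, yellow above 0.003 m or value of joint each of yellow, green above 0.003 m or value of joint each of blue, green above 0.003 m).
It fails at once if the bowl is moved by more than 3 cm (distance of bowl from where it was at the start of the episode above 0.03 m).
It fails at once if the key fob is moved by more than 3 cm (distance of key_fob from where it was at the start of the episode above 0.03 m).
Of cream0, cream1, cream2, black0, black1, black2 only 4 to 6 are there at a start; the rules pass over those that are not, and their reading is None.
At some moment in a run one of cream0, cream1, cream2, black0, black1, black2 may be knocked a few centimetres aside while the robot is not near it.
It also fails if it takes over 210 s, if anything falls off the work surface, if the arm or the gripper's body presses on something with over 40 N, if the wrist force passes 120 N, or if a joint passes its speed limit or range.

### The arm

A 6-joint arm with a two-finger parallel gripper is mounted at the origin on the work surface. World frame = base frame: x ahead of the robot, y to its left, z up, the work surface at z = 0. Lengths are in m, angles in degrees, forces in N, time in s.
With the tool pointing down it reaches from about 0.375 to 0.9 m from the base axis. Payload 3.1 kg.
Tool frame: the origin (TCP) lies on the centre line of the jaws, within the pads' length; the fingertips stand 19 mm ahead of it and the grasp point (between the pads) is the TCP (tips_ahead is the distance from the TCP to the fingertips, in m); z points along the fingers, y is the line along which they close (so a half turn about z gives the same grasp; the last joint's range is limited). The gripper opens to 87 mm and grips with 3 to 60 N. Pads are 19 mm wide; open, the fingers measure 117 mm over their backs; the gripper's body (75 mm by 190 mm) begins 51 mm behind the grasp point.
Start: joints at [58.069, 30.224, 82.088, -0, 67.689, -10.227], TCP at [0.231, 0.581, 0.242] pointing down, gripper open.
Joint ranges: [-176.69, 176.69], [-43.24, 126.21], [12.49, 139.97], [-82, 262], [0, 151.66], [-163.58, 163.58]. Speed limits (degrees/s): [159.86, 159.86, 180, 180, 180, 180].

### API

Orientations are given as a 3x3 rotation matrix whose columns are the frame's x, y, z axes.
In Python, from rig import read_state, capture, hand_in, trace, landmark_of, tips_ahead gives the robot as it stands.
- The arm moves only by the shell command python3 -m jog 'ROWS'. ROWS is JSON, a list of rows, each an object of numbers: "tx", "ty", "tz": the shift along the tool's x, y, z in cm; "roll": the turn about the tool's z in rad; "jaw": the opening, from 0 (shut) to 1 (fully open). A call has 1 to 8 rows; each row shifts and turns the commanded pose from where the row before left it, along the tool's axes as they then stand; what a row does not reach is not made up. A row lasts 1/10 s, in which the tool goes at most 50 mm and 8.59 degrees, less where a joint would pass 70% of its speed; a pose out of reach is approached as far as the arm can. A call with a gripper value outside its range is refused whole. The fingers move at their own pace and stop on an object; the grip force is fixed at half the most. Time passes only in rows, so rows that do not move let the fingers close. It gives the time, the measured TCP pose, the force, the opening and the grip force at its end, in the units of the state.
- read_state(): the state, without advancing time (a new reading comes with each control period).
- capture(name): name is "scene" or "side" or "wrist"; returns a dict with "img" (480x640x3 uint8, red, green, blue), "vertical_fov" (degrees; the focal length in pixels is half the picture's height over the tangent of half this angle, whatever the lens; pixels are square), "cx", "cy" (the principal point, pixels), "k1" (the pictures are not rectified: a ray, as slopes to the right and down, at radius r is drawn at 1 + k1 r^2 times it, then the intrinsics apply), "cam_to_world" (4x4, takes a point from camera to world coordinates); the wrist camera has in their place "tool_from_camera" (4x4, takes a point from camera to tool coordinates, whose origin is the TCP and whose axes are the flange's). Camera axes: x right, y up, looking along -z (the intrinsics and any distortion apply to the point x, -y, -z); pixel columns grow to the right and rows downward; lengths in m; the calibration is good to about 2 mm. A picture is of the moment at which its call begins: read the wrist's pose just before it. There is no depth.
- hand_in(): hands the job in; it is judged then, once.
Trained networks look in the newest picture that a camera, given by its name, has taken for a name from the list of things; names that differ only in an ending like _2 or _b are one class to them, and where a whole thing is asked for, a point or a joint stands for the part that bears it (a point fixed in the world has none). Each returns a list of dicts, best first, with "p" (0 to 1); they miss things now and then, are a little off and sometimes report something else, mostly with a low value. They report only what shows in the picture. A call takes as long as a camera call.
- trace(camera, thing): "pixels" (480x640 bool, what is visible of it) and "bbox" ([left, top, width, height] in pixels, round what is visible of it).
- landmark_of(camera, thing): "point" ([row, column] in pixels: a listed point, or the origin of a listed thing).
The state is a dict: "time_s": time; "joint_positions": joint angles; "qvel": joint speeds; "tau": joint torques, N m; "position": TCP position; "tcp_rot": TCP orientation; "force": force on the tool from outside, world axes, zero at the start; "moment": the same for the moment, N m; "opening": opening from 0.0 (shut) to 1.0 (fully open); "grasp_force": force on a finger pad.
Only numpy, scipy, OpenCV 4.12 (cv2) and the standard library are available. Lean on these libraries where they do the work, as an engineer would, in place of code of your own. Each camera call takes 0.05 s, during which the arm holds its last target. There are 200 camera calls.

## Working session

There is one attempt and no reset: what is moved stays moved. The work goes in short steps, Python scripts to look and compute and a shell command to move; the robot and the scene stay as the last step left them, time stands still between calls to the robot, and variables do not carry over. Pictures are saved under pics/ and viewed, at most 16 in all, crops included, and the job is handed in when it is done.

```bash
ls; mkdir -p pics; cat > h.py <<'E'
import numpy as np, cv2
from rig import *
def K(c):
    f=240/np.tan(np.radians(c["vertical_fov"])/2); return f
def pose(c,st=None):
    if "cam_to_world" in c: return np.array(c["cam_to_world"])
    T=np.eye(4);T[:3,:3]=st["tcp_rot"];T[:3,3]=st["position"]
    return T@np.array(c["tool_from_camera"])
def ray(c,T,row,col):
    f=K(c); d=np.array([(col-c["cx"])/f,(row-c["cy"])/f]); u=d.copy()
    for _ in range(20): u=d/(1+c["k1"]*(u@u))
    v=T[:3,:3]@np.array([u[0],-u[1],-1]); return T[:3,3],v
def atz(c,T,row,col,z):
    o,v=ray(c,T,row,col); return o+v*(z-o[2])/v[2]
def proj(c,T,p):
    q=np.linalg.inv(T)@np.append(p,1); u=np.array([q[0],-q[1]])/-q[2]
    u=u*(1+c["k1"]*(u@u))*K(c); return u[1]+c["cy"],u[0]+c["cx"]
def snap(name,fn=None):
    st=read_state(); c=capture(name); T=pose(c,st)
    if fn: cv2.imwrite("pics/"+fn,cv2.cvtColor(c["img"],cv2.COLOR_RGB2BGR))
    return c,T
E
python3 - <<'E'
from h import *
Z=dict(white_row=.016,black_row=.016,white_row_pad0=.016,white_row_pad2=.016,black_row_pad0=.016,black_row_pad2=.016,knob_grip=.054,blue_top=.034,yellow_top=.034,green_top=.034,glasses_case=.016,tray=0,bowl=0,key_fob=0,cream0=0,black0=0)
print(read_state())
for n in ("scene","side"):
    c,T=snap(n,n+"0.png"); print(n,c["vertical_fov"],c["k1"],T[:3,3])
    for t,z in Z.items():
        for r in landmark_of(n,t)[:4 if t in("cream0","black0") else 2]:
            print(t,round(r["p"],2),np.round(r["point"]),np.round(atz(c,T,*r["point"],z),3)[:2])
E
```

```text
pics
{'time_s': 0.0, 'joint_positions': array([ 5.80704342e+01,  3.02800603e+01,  8.21580287e+01, -2.37709074e-03,
        6.76884818e+01, -1.02278768e+01]), 'qvel': array([ 0.05907619,  0.01006797, -0.06258183, -0.00324894,  0.00785745,
       -0.03344757]), 'tau': array([-2.13238700e-04, -4.40053868e+01, -1.76593155e+01,  6.33243145e-02,
        5.83922176e-02, -1.75244518e-04]), 'position': array([0.23071781, 0.5800958 , 0.24055074]), 'tcp_rot': array([[-9.29127310e-01,  3.69758234e-01, -1.13575298e-03],
       [ 3.69759809e-01,  9.29125445e-01, -1.89513915e-03],
       [ 3.54513684e-04, -2.18078135e-03, -9.99997559e-01]]), 'force': array([ 0.4230625 , -0.41239705,  0.17326008]), 'moment': array([ 0.00324232, -0.06667192,  0.03234647]), 'grasp_force': 0.0, 'opening': 0.9982370905089232}
scene 50.20102842267514 -0.10743624757861085 [ 1.3786627  -0.21472735  1.35843705]
white_row 0.92 [225. 313.] [ 0.459 -0.07 ]
black_row 0.91 [249. 321.] [ 0.553 -0.061]
black_row 0.55 [224. 241.] [ 0.414 -0.297]
white_row_pad0 0.89 [232. 281.] [ 0.468 -0.176]
white_row_pad0 0.64 [219. 344.] [0.453 
[... 1356 characters left out ...]
26. 307.] [0.575 0.044]
black_row_pad2 0.73 [272. 362.] [ 0.567 -0.17 ]
blue_top 0.52 [288. 418.] [ 0.609 -0.293]
yellow_top 0.64 [309. 385.] [ 0.513 -0.297]
green_top 0.72 [295. 400.] [ 0.563 -0.286]
glasses_case 0.59 [257. 318.] [ 0.521 -0.07 ]
tray 0.58 [190. 293.] [0.658 0.226]
tray 0.42 [192. 236.] [0.527 0.309]
bowl 0.67 [213. 375.] [0.767 0.005]
bowl 0.47 [224. 231.] [0.44  0.183]
key_fob 0.79 [420. 405.] [ 0.388 -0.481]
key_fob 0.61 [311. 383.] [ 0.533 -0.275]
cream0 0.88 [210. 263.] [0.539 0.191]
cream0 0.75 [192. 237.] [0.529 0.31 ]
cream0 0.55 [226. 228.] [0.429 0.179]
black0 0.7 [183. 222.] [0.52  0.376]
black0 0.59 [191. 189.] [0.424 0.391]
black0 0.5 [289. 418.] [ 0.636 -0.272]
```

```bash
python3 - <<'E'
import cv2
a=cv2.imread("pics/scene0.png")[160:360,130:510]; cv2.imwrite("pics/sc.png",cv2.resize(a,None,fx=2.1,fy=2.1,interpolation=3))
a=cv2.imread("pics/side0.png")[140:460,150:470]; cv2.imwrite("pics/sd.png",cv2.resize(a,None,fx=1.85,fy=1.85,interpolation=3))
E
```

```text
(no output)
```

View pics/sc.png

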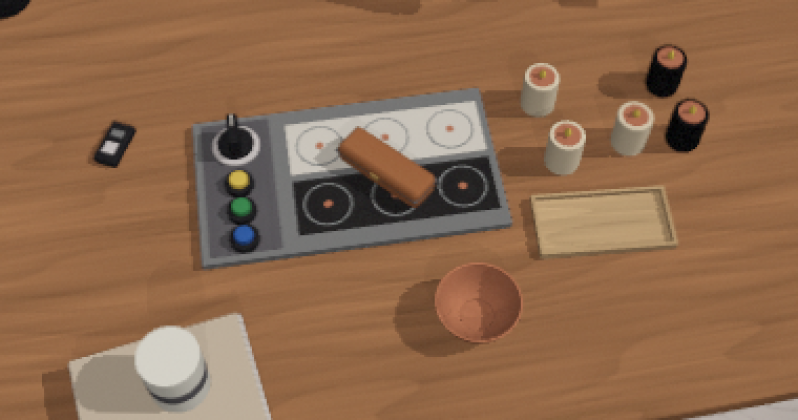

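View pics/sd.png

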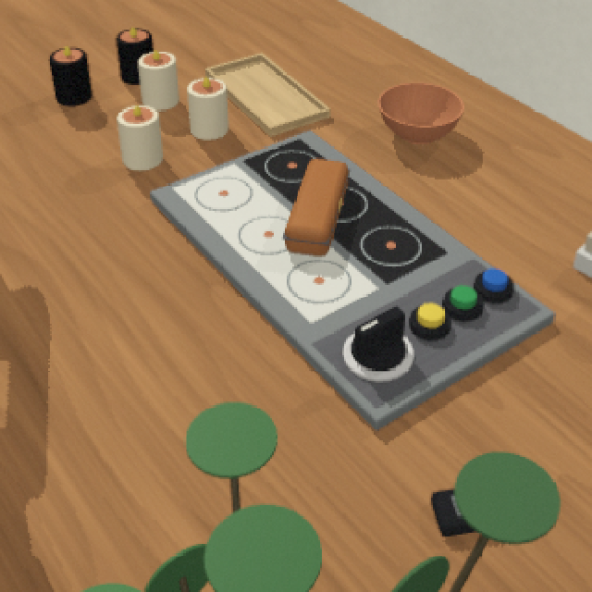

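The pictures show three cream and two black candles, all beside the dock. The case lies across the two middle pads. The white row is at −x, and the knob, yellow, green and blue run along +x. Next I fit the dock and find the case yaw.

```bash
cat >> h.py <<'E'
def yawof(R): return np.degrees(np.arctan2(R[1][1],R[0][1]))  # direction of the closing line (tool y)
def go(x,y,z,yaw=None):
    """yaw: closing-line direction (mod 180), deg. prints roll then shift in rows' units"""
    st=read_state();R=np.array(st["tcp_rot"]);p=st["position"];a=0
    if yaw is not None:
        a=(yaw-yawof(R)+90)%180-90; a=-a   # tool z down: +roll lowers world yaw
    ra=np.radians(a); c,s=np.cos(ra),np.sin(ra)
    R2=R@np.array([[c,-s,0],[s,c,0],[0,0,1]])
    d=R2.T@(np.array([x,y,z])-p)*100
    print("roll %.3f then tx %.2f ty %.2f tz %.2f  (j6 %.0f, yaw %.1f, z %.3f)"%(ra,*d,st["joint_positions"][5],yawof(R),p[2]))
E
python3 - <<'E'
from h import *
from scipy.optimize import least_squares
cams={n:snap(n) for n in("scene","side")}
loc=dict(white_row=(-.052,0,.016),black_row=(.052,0,.016),p_w0=(-.052,-.1,.016),p_w2=(-.052,.1,.016),p_b0=(.052,-.1,.016),p_b2=(.052,.1,.016))
obs=[]
G={"white_row":[(-.052,0)],"white_row_pad0":[(-.052,-.1),(-.052,.1)],"black_row_pad0":[(.052,-.1),(.052,.1)],"black_row":[(.052,0)]}
g0=np.array([.512,-.066])
for n,(c,T) in cams.items():
    for t,L in G.items():
        for r in landmark_of(n,t)[:2]:
            w=atz(c,T,*r["point"],.016)[:2]
            for l in L:
                if np.hypot(*(g0+l-w))<.03: obs.append((l,w,n,t))
def f(p):
    a=p[2];R=np.array([[np.cos(a),-np.sin(a)],[np.sin(a),np.cos(a)]])
    return np.concatenate([p[:2]+R@np.array(l)-w for l,w,_,_ in obs])
s=least_squares(f,[*g0,0],loss="soft_l1",f_scale=.005)
print("dock",s.x[:2],np.degrees(s.x[2]))
for o,e in zip(obs,f(s.x).reshape(-1,2)): print(o[2],o[3],o[0],np.round(e*1000,1))
for n,(c,T) in cams.items():
  for t,z in(("glasses_case",.04),("tray",.007),("key_fob",.01)):
    for r in trace(n,t)[:1]:
        rr,cc=np.nonzero(r["pixels"]); w=np.array([atz(c,T,a,b,z)[:2] for a,b in zip(rr,cc)])
        print(n,t,round(r["p"],2),cv2.minAreaRect((w*1000).astype(np.float32)))
go(.52,-.07,.25,s.x[2]*57.3)
E
```

```text
dock [ 0.50934126 -0.07160685] 0.9401495114393558
scene white_row (-0.052, 0) [-1.5  7.3]
scene white_row_pad0 (-0.052, 0.1) [ 10.7 -13. ]
scene white_row_pad0 (-0.052, -0.1) [5.5 6.5]
scene black_row_pad0 (0.052, 0.1) [ 0.1 -0.6]
scene black_row_pad0 (0.052, -0.1) [ 2.8 -0.4]
scene black_row (0.052, 0) [11.4 -1.2]
side white_row (-0.052, 0) [1.9 2.1]
side white_row_pad0 (-0.052, 0.1) [-6.7  7.4]
side white_row_pad0 (-0.052, -0.1) [-4.5 -5.7]
side black_row_pad0 (0.052, -0.1) [-0.7 -1.2]
side black_row_pad0 (0.052, 0.1) [-9.  -3.8]
side black_row (0.052, 0) [-4.1  0.7]
scene glasses_case 0.82 ((524.6581420898438, -83.61984252929688), (159.34681701660156, 66.92219543457031), 40.58078384399414)
scene tray 0.78 ((653.9967041015625, 218.19741821289062), (205.30474853515625, 111.07389068603516), 83.76789093017578)
scene key_fob 0.83 ((393.8669128417969, -480.6874084472656), (44.24085235595703, 78.98805236816406), 64.25634765625)
side glasses_case 0.58 ((523.0975341796875, -82.45379638671875), (190.37892150878906, 60.38215637207031), 41.59855651855469)
side tray 0.82 ((656.076171875, 220.50961303710938), (226.21783447265625, 114.92279052734375), 83.88544464111328)
side key_fob 0.35 ((568.1831665039062, -66.45138549804688), (301.4005432128906, 95.10050964355469), 89.0276107788086)
roll 1.176 then tx -65.53 ty 27.82 tz -0.84  (j6 -10, yaw 68.3, z 0.242)
```

```bash
python3 -m jog '[{"roll":-0.137,"tz":-1},{"roll":-0.137,"tz":-1},{"roll":-0.137,"tz":-1},{"roll":-0.137,"tz":-1},{"roll":-0.137,"tz":-1},{"roll":-0.137,"tz":-1},{"roll":-0.137,"tz":-1},{"roll":-0.137,"tz":-1}]'; python3 - <<'E'
from h import *
go(.50,-.07,.34)
c=capture("wrist");print(c["tool_from_camera"])
E
```

```text
roll 0.000 then tx -49.05 ty -50.51 tz -9.84  (j6 -10, yaw 68.3, z 0.242)
[[ 1.89726477e-03  9.69159452e-01  2.46427184e-01  6.82717598e-02]
 [ 9.99998180e-01 -1.88813236e-03 -2.73346433e-04  2.64115000e-04]
 [ 2.00370863e-04  2.46427254e-01 -9.69161270e-01 -1.42828598e-01]
 [ 0.00000000e+00  0.00000000e+00  0.00000000e+00  1.00000000e+00]]$[0]: bad value
```

```bash
python3 -m jog '[{"tx":0,"ty":0,"tz":-1,"roll":-0.137,"jaw":1}]'; python3 -m jog --help 2>&1 | head -20
```

```text
time_s: 2.65
position: [0.2306, 0.5798, 0.2502]
tcp_rot: [[-0.972, 0.236, -0.002], [0.236, 0.972, -0.003], [0.001, -0.003, -1.0]]
force: [0.1, -1.1, 0.9]
opening: 0.998
grasp_force: 0.0
invalid input: not JSON, or not a number
```

```bash
python3 -m jog '[{"tx":0,"ty":0,"tz":-1,"roll":-0.137,"jaw":1},{"tx":0,"ty":0,"tz":-1,"roll":-0.137,"jaw":1},{"tx":0,"ty":0,"tz":-1,"roll":-0.137,"jaw":1},{"tx":0,"ty":0,"tz":-1,"roll":-0.137,"jaw":1},{"tx":0,"ty":0,"tz":-1,"roll":-0.137,"jaw":1},{"tx":0,"ty":0,"tz":-1,"roll":-0.137,"jaw":1},{"tx":0,"ty":0,"tz":-1,"roll":-0.137,"jaw":1}]' >/dev/null
python3 -m jog '[{"tx":1.48,"ty":-4.45,"tz":0,"roll":0,"jaw":1},{"tx":1.48,"ty":-4.45,"tz":0,"roll":0,"jaw":1},{"tx":1.48,"ty":-4.45,"tz":0,"roll":0,"jaw":1},{"tx":1.48,"ty":-4.45,"tz":0,"roll":0,"jaw":1},{"tx":1.48,"ty":-4.45,"tz":0,"roll":0,"jaw":1},{"tx":1.48,"ty":-4.45,"tz":0,"roll":0,"jaw":1},{"tx":1.48,"ty":-4.45,"tz":0,"roll":0,"jaw":1},{"tx":1.48,"ty":-4.45,"tz":0,"roll":0,"jaw":1}]' | head -3
python3 - <<'E'
from h import *
go(.50,-.07,.34,131)
E
```

```text
time_s: 4.15
position: [0.3763, 0.2329, 0.3219]
tcp_rot: [[-0.753, -0.658, 0.001], [-0.658, 0.753, 0.0], [-0.001, -0.0, -1.0]]
roll 0.002 then tx 10.53 ty -30.98 tz -1.81  (j6 -114, yaw 131.1, z 0.322)
```

```bash
python3 -m jog '[{"tx":1.5,"ty":-4.43,"tz":-0.3,"roll":0,"jaw":1},{"tx":1.5,"ty":-4.43,"tz":-0.3,"roll":0,"jaw":1},{"tx":1.5,"ty":-4.43,"tz":-0.3,"roll":0,"jaw":1},{"tx":1.5,"ty":-4.43,"tz":-0.3,"roll":0,"jaw":1},{"tx":1.5,"ty":-4.43,"tz":-0.3,"roll":0,"jaw":1},{"tx":1.5,"ty":-4.43,"tz":-0.3,"roll":0,"jaw":1},{"tx":1.5,"ty":-4.43,"tz":-0.3,"roll":0,"jaw":1}]' >/dev/null
python3 -m jog '[{"tx":0,"ty":0,"tz":0,"roll":0.149,"jaw":1},{"tx":0,"ty":0,"tz":0,"roll":0.149,"jaw":1},{"tx":0,"ty":0,"tz":0,"roll":0.149,"jaw":1},{"tx":0,"ty":0,"tz":0,"roll":0.149,"jaw":1},{"tx":0,"ty":0,"tz":0,"roll":0.149,"jaw":1},{"tx":0,"ty":0,"tz":0,"roll":0.149,"jaw":1},{"tx":0,"ty":0,"tz":0,"roll":0.149,"jaw":1}]' >/dev/null
python3 -m jog '[{"tx":0,"ty":0,"tz":0,"roll":0.149,"jaw":1},{"tx":0,"ty":0,"tz":0,"roll":0.149,"jaw":1},{"tx":0,"ty":0,"tz":0,"roll":0.149,"jaw":1},{"tx":0,"ty":0,"tz":0,"roll":0.149,"jaw":1},{"tx":0,"ty":0,"tz":0,"roll":0.149,"jaw":1},{"tx":0,"ty":0,"tz":0,"roll":0.149,"jaw":1},{"tx":0,"ty":0,"tz":0,"roll":0.149,"jaw":1}]' >/dev/null
python3 -m jog '[{"tx":0,"ty":0,"tz":0,"roll":0.149,"jaw":1},{"tx":0,"ty":0,"tz":0,"roll":0.149,"jaw":1},{"tx":0,"ty":0,"tz":0,"roll":0.149,"jaw":1},{"tx":0,"ty":0,"tz":0,"roll":0.149,"jaw":1},{"tx":0,"ty":0,"tz":0,"roll":0.149,"jaw":1},{"tx":0,"ty":0,"tz":0,"roll":0.149,"jaw":1},{"tx":0,"ty":0,"tz":0,"roll":0.149,"jaw":1},{"tx":0,"ty":0,"tz":0,"roll":0,"jaw":1}]' 
python3 - <<'E'
from h import *
c,T=snap("wrist","w1.png"); print(read_state()["joint_positions"][5])
Z=dict(white_row=.016,black_row=.016,white_row_pad0=.016,black_row_pad0=.016,knob_grip=.054,blue_top=.034,yellow_top=.034,green_top=.034,glasses_case=.016)
for t,z in Z.items():
    for r in landmark_of("wrist",t)[:3]: print(t,round(r["p"],2),np.round(r["point"]),np.round(atz(c,T,*r["point"],z),3)[:2])
for r in trace("wrist","glasses_case")[:1]:
    rr,cc=np.nonzero(r["pixels"]); w=np.array([atz(c,T,a,b,.05)[:2] for a,b in zip(rr,cc)]); print(r["p"],cv2.minAreaRect((w*1000).astype(np.float32)))
E
```

```text
time_s: 7.05
position: [0.5005, -0.0681, 0.3426]
tcp_rot: [[0.745, 0.667, 0.0], [0.667, -0.745, -0.0], [0.0, 0.0, -1.0]]
force: [0.4, -0.5, -0.5]
opening: 1.001
grasp_force: 0.0
27.563886382385487
white_row 0.86 [234. 299.] [ 0.456 -0.07 ]
white_row 0.17 [199. 339.] [ 0.525 -0.078]
black_row 0.6 [175. 354.] [ 0.561 -0.072]
white_row_pad0 0.95 [283. 352.] [ 0.453 -0.169]
white_row_pad0 0.93 [181. 236.] [0.455 0.034]
black_row_pad0 0.89 [225. 408.] [ 0.561 -0.169]
black_row_pad0 0.72 [113. 295.] [0.566 0.032]
knob_grip 0.67 [360. 412.] [ 0.435 -0.293]
blue_top 0.65 [275. 501.] [ 0.595 -0.301]
green_top 0.91 [294. 475.] [ 0.555 -0.295]
green_top 0.57 [ 44. 181.] [0.536 0.175]
glasses_case 0.71 [201. 338.] [ 0.522 -0.08 ]
glasses_case 0.68 [173. 350.] [ 0.559 -0.067]
glasses_case 0.49 [358. 414.] [ 0.429 -0.315]
0.65 ((523.5294799804688, -78.73503112792969), (148.62872314453125, 53.99497985839844), 41.85770034790039)
```

View pics/w1.png

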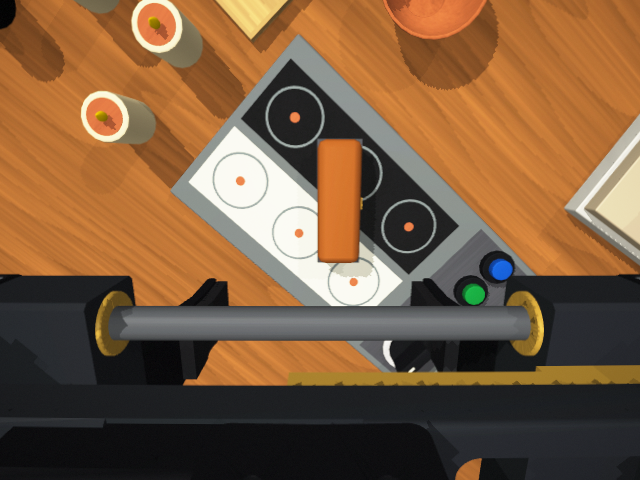

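The wrist view shows the pad dots (col,row): b2 (294,117), w2 (240,181), w1 (299,233), b0 (408,227) and w0 (353,282). The case is centred at about (339,200) and lines up with the tool axis. I'll fit the dock from the dots and work out the case grasp.

```bash
cat > dock.py <<'E'
from h import *
from scipy.optimize import least_squares
def fit(c,T,pts):
    w=np.array([atz(c,T,r,q,.016)[:2] for _,(q,r) in pts]); l=np.array([p for p,_ in pts])
    def f(p):
        a=p[2];R=np.array([[np.cos(a),-np.sin(a)],[np.sin(a),np.cos(a)]]); return ((l@R.T+p[:2])-w).ravel()
    s=least_squares(f,[.51,-.07,0]); return s.x,s.fun.reshape(-1,2)*1000
E
python3 - <<'E'
from dock import *
c,T=snap("wrist")
x,e=fit(c,T,[((.052,.1),(294.5,117.3)),((-.052,.1),(240.2,181)),((-.052,0),(299,233)),((.052,-.1),(408.5,227)),((-.052,-.1),(353.3,282))])
print(x,np.degrees(x[2]));print(np.round(e,1))
go(.5235,-.079,.15,-48.1); go(.5235,-.079,.048,-48.1)
E
```

```text
[ 0.50884681 -0.07038492 -0.01369945] -0.784920446081161
[[-0.1 -0.5]
 [ 0.1 -0.1]
 [-0.4  0.1]
 [ 0.1  0.3]
 [ 0.2  0.2]]
roll -0.001 then tx 0.98 ty 2.34 tz 19.25  (j6 28, yaw -48.2, z 0.343)
roll -0.001 then tx 0.98 ty 2.34 tz 29.45  (j6 28, yaw -48.2, z 0.343)
```

```bash
python3 -m jog '[{"tx":0.98,"ty":2.34,"tz":0,"roll":0,"jaw":1},{"tx":0,"ty":0,"tz":4.5,"roll":0,"jaw":1},{"tx":0,"ty":0,"tz":4.5,"roll":0,"jaw":1},{"tx":0,"ty":0,"tz":4.5,"roll":0,"jaw":1},{"tx":0,"ty":0,"tz":4.5,"roll":0,"jaw":1},{"tx":0,"ty":0,"tz":4.5,"roll":0,"jaw":1},{"tx":0,"ty":0,"tz":4.5,"roll":0,"jaw":1},{"tx":0,"ty":0,"tz":2.45,"roll":0,"jaw":1}]' | head -4
python3 -m jog '[{"tx":0,"ty":0,"tz":0,"roll":0,"jaw":1},{"tx":0,"ty":0,"tz":0,"roll":0,"jaw":0},{"tx":0,"ty":0,"tz":0,"roll":0,"jaw":0},{"tx":0,"ty":0,"tz":0,"roll":0,"jaw":0},{"tx":0,"ty":0,"tz":0,"roll":0,"jaw":0},{"tx":0,"ty":0,"tz":0,"roll":0,"jaw":0},{"tx":0,"ty":0,"tz":0,"roll":0,"jaw":0},{"tx":0,"ty":0,"tz":0,"roll":0,"jaw":0}]'
python3 - <<'E'
from h import *
go(.655,.22,.20,-6.2)
E
```

```text
time_s: 8.45
position: [0.5219, -0.0786, 0.0448]
tcp_rot: [[0.745, 0.667, -0.004], [0.667, -0.745, 0.002], [-0.002, -0.004, -1.0]]
force: [-0.0, -0.6, -0.2]
time_s: 9.25
position: [0.5238, -0.0792, 0.0489]
tcp_rot: [[0.745, 0.667, 0.001], [0.667, -0.745, -0.0], [0.001, 0.001, -1.0]]
force: [-0.9, 0.4, 5.4]
opening: 0.594
grasp_force: 30.0
roll -0.733 then tx 31.15 ty 9.83 tz -15.11  (j6 27, yaw -48.2, z 0.049)
```

```bash
python3 -m jog '[{"tx":0,"ty":0,"tz":-2,"roll":0,"jaw":0},{"tx":0,"ty":0,"tz":-4,"roll":0,"jaw":0},{"tx":0,"ty":0,"tz":-4,"roll":0,"jaw":0},{"tx":0,"ty":0,"tz":-4,"roll":-0.1466,"jaw":0},{"tx":0,"ty":0,"tz":-3,"roll":-0.1466,"jaw":0},{"tx":0,"ty":0,"tz":-1,"roll":-0.1466,"jaw":0},{"tx":0,"ty":0,"tz":0,"roll":-0.1466,"jaw":0},{"tx":0,"ty":0,"tz":0,"roll":-0.1466,"jaw":0}]' >/dev/null
python3 -m jog '[{"tx":4,"ty":0,"tz":0,"roll":0,"jaw":0},{"tx":4,"ty":0,"tz":0,"roll":0,"jaw":0},{"tx":0,"ty":0,"tz":0,"roll":0,"jaw":0},{"tx":0,"ty":0,"tz":0,"roll":0,"jaw":0}]'
python3 - <<'E'
from h import *
c,T=snap("wrist","w2.png")
for r in trace("wrist","tray")[:1]:
    rr,cc=np.nonzero(r["pixels"]); w=np.array([atz(c,T,a,b,.014)[:2] for a,b in zip(rr,cc)]); print(r["p"],r["bbox"],cv2.minAreaRect((w*1000).astype(np.float32)))
for t in("cream0","black0"):
    for r in landmark_of("wrist",t)[:4]: print(t,round(r["p"],2),np.round(r["point"]),np.round(atz(c,T,*r["point"],0),3)[:2])
E
```

```text
time_s: 10.45
position: [0.5315, 0.0013, 0.2276]
tcp_rot: [[0.105, 0.994, -0.001], [0.994, -0.105, -0.0], [-0.0, -0.001, -1.0]]
force: [0.0, -0.6, -1.9]
opening: 0.594
grasp_force: 30.0
0.74 [375.8, 2.5, 116.2, 84.7] ((645.6369018554688, 153.56578063964844), (70.60113525390625, 102.16584777832031), 84.3968505859375)
cream0 0.79 [ 43. 186.] [0.426 0.182]
cream0 0.73 [ 23. 303.] [0.534 0.186]
```

View pics/w2.png

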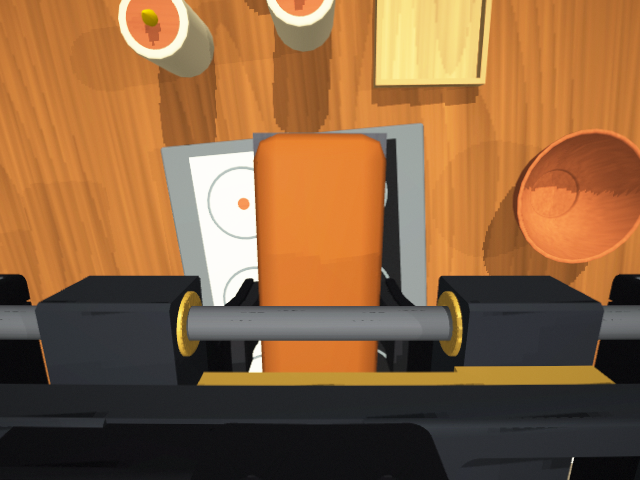

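```bash
python3 -m jog '[{"tx":3.82,"ty":1.63,"tz":0,"roll":0,"jaw":0},{"tx":3.82,"ty":1.63,"tz":0,"roll":0,"jaw":0},{"tx":3.82,"ty":1.63,"tz":0,"roll":0,"jaw":0},{"tx":3.82,"ty":1.63,"tz":0,"roll":0,"jaw":0},{"tx":3.82,"ty":1.63,"tz":0,"roll":0,"jaw":0},{"tx":3.82,"ty":1.63,"tz":0,"roll":0,"jaw":0},{"tx":0,"ty":0,"tz":3,"roll":0,"jaw":0},{"tx":0,"ty":0,"tz":4,"roll":0,"jaw":0}]' >/dev/null
python3 -m jog '[{"tx":0,"ty":0,"tz":4,"roll":0,"jaw":0},{"tx":0,"ty":0,"tz":3.5,"roll":0,"jaw":0},{"tx":0,"ty":0,"tz":2,"roll":0,"jaw":0},{"tx":0,"ty":0,"tz":0,"roll":0,"jaw":0},{"tx":0,"ty":0,"tz":0,"roll":0,"jaw":0}]'
python3 - <<'E'
from h import *
go(.653,.219,.039,-5.8)
E
```

```text
time_s: 11.95
position: [0.6545, 0.2169, 0.063]
tcp_rot: [[0.109, 0.994, -0.0], [0.994, -0.109, -0.0], [-0.0, -0.0, -1.0]]
force: [0.0, -0.2, -0.8]
opening: 0.595
grasp_force: 30.0
roll -0.008 then tx 0.19 ty -0.17 tz 2.40  (j6 15, yaw -6.3, z 0.063)
```

```bash
python3 -m jog '[{"tx":0.2,"ty":-0.15,"tz":1.2,"roll":0,"jaw":0},{"tx":0,"ty":0,"tz":0.8,"roll":0,"jaw":0},{"tx":0,"ty":0,"tz":0.4,"roll":0,"jaw":0},{"tx":0,"ty":0,"tz":0,"roll":0,"jaw":0},{"tx":0,"ty":0,"tz":0,"roll":0,"jaw":0}]'
python3 -m jog '[{"tx":0,"ty":0,"tz":0,"roll":0,"jaw":0.75},{"tx":0,"ty":0,"tz":0,"roll":0,"jaw":0.75},{"tx":0,"ty":0,"tz":0,"roll":0,"jaw":0.75},{"tx":0,"ty":0,"tz":-1.5,"roll":0,"jaw":0.85},{"tx":0,"ty":0,"tz":-4,"roll":0,"jaw":1},{"tx":0,"ty":0,"tz":-4.5,"roll":0,"jaw":1},{"tx":0,"ty":0,"tz":-4.5,"roll":0,"jaw":1},{"tx":0,"ty":0,"tz":-4.5,"roll":0,"jaw":1}]'
python3 -m jog '[{"tx":0,"ty":0,"tz":-4.5,"roll":0,"jaw":1},{"tx":-2,"ty":-4,"tz":0,"roll":0,"jaw":1},{"tx":-2,"ty":-4,"tz":0,"roll":0,"jaw":1},{"tx":-2,"ty":-3,"tz":0,"roll":0,"jaw":1},{"tx":0,"ty":-3,"tz":0,"roll":0,"jaw":1},{"tx":0,"ty":0,"tz":0,"roll":0,"jaw":1},{"tx":0,"ty":0,"tz":0,"roll":0,"jaw":1},{"tx":0,"ty":0,"tz":0,"roll":0,"jaw":1}]'
python3 - <<'E'
from h import *
c,T=snap("wrist","w3.png")
for t in("cream0","black0"):
    for r in landmark_of("wrist",t)[:4]: print(t,round(r["p"],2),np.round(r["point"]),np.round(atz(c,T,*r["point"],0),4)[:2])
for t,z in(("glasses_case",.04),("tray",.014)):
    r=trace("wrist",t)[0]
    rr,cc=np.nonzero(r["pixels"]); w=np.array([atz(c,T,a,b,z)[:2] for a,b in zip(rr,cc)]); print(t,r["p"],r["bbox"],cv2.minAreaRect((w*1000).astype(np.float32)))
E
```

```text
time_s: 12.45
position: [0.6528, 0.22, 0.0392]
tcp_rot: [[0.108, 0.994, 0.0], [0.994, -0.108, 0.0], [0.0, 0.0, -1.0]]
force: [-0.2, -0.5, -0.9]
opening: 0.594
grasp_force: 30.0
time_s: 13.25
position: [0.6526, 0.2199, 0.2323]
tcp_rot: [[0.108, 0.994, 0.001], [0.994, -0.108, 0.0], [0.0, 0.001, -1.0]]
force: [1.2, -0.6, -0.0]
opening: 0.99
grasp_force: 0.0
time_s: 14.05
position: [0.5085, 0.1755, 0.2751]
tcp_rot: [[0.108, 0.994, 0.003], [0.994, -0.108, 0.0], [0.001, 0.003, -1.0]]
force: [0.1, -0.9, 0.2]
opening: 1.001
grasp_force: 0.0
cream0 0.91 [103. 318.] [0.5201 0.2967]
cream0 0.58 [203. 341.] [0.5344 0.187 ]
cream0 0.58 [217. 247.] [0.4251 0.1827]
cream0 0.31 [ 11. 319.] [0.5301 0.3851]
black0 0.82 [ 25. 216.] [0.4236 0.3839]
black0 0.8 [ 10. 315.] [0.5266 0.3867]Traceback (most recent call last):
  File "<stdin>", line 6, in <module>
IndexError: list index out of range
```

View pics/w3.png

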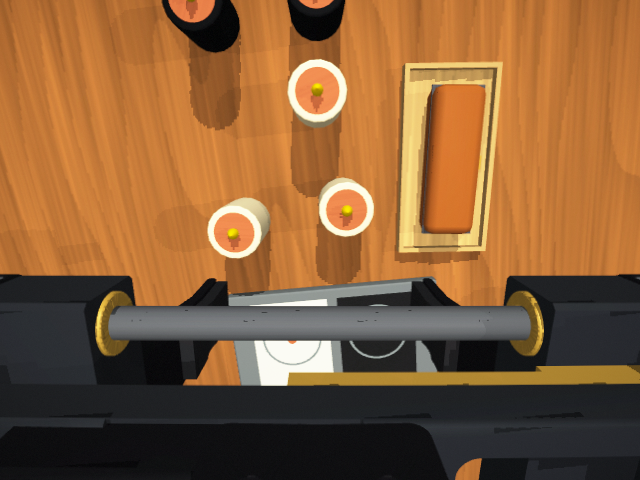

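The case lies inside the tray, at about (456,158). The candle-top centres (col,row) are A (346,208), B (235,232) and C (317,91), with the blacks at the top edge. I convert those at z = 0.07.

```bash
python3 - <<'E'
from dock import *
c,T=snap("wrist")
for n,(q,r) in dict(A=(346,208),B=(235.5,231.5),C=(317,91.5)).items(): print(n,np.round(atz(c,T,r,q,.07),4))
D=np.array([.5088,-.0704]);a=np.radians(-.785);R=np.array([[np.cos(a),-np.sin(a)],[np.sin(a),np.cos(a)]])
for n,x in(("w",-.052),("b",.052)):
    for k in(-1,0,1): print(n,k,np.round(D+R@[x,.1*k],4))
    print(np.round(D+R@[x,-.2],4))
A=atz(c,T,208,346,.07)
go(A[0],A[1],.045,-.785)
E
```

```text
A [0.5344 0.1911 0.07  ]
B [0.4255 0.1796 0.07  ]
C [0.518  0.2974 0.07  ]
w -1 [ 0.4554 -0.1697]
w 0 [ 0.4568 -0.0697]
w 1 [0.4582 0.0303]
[ 0.4541 -0.2697]
b -1 [ 0.5594 -0.1711]
b 0 [ 0.5608 -0.0711]
b 1 [0.5622 0.0289]
[ 0.5581 -0.2711]
roll -0.094 then tx 1.60 ty 2.65 tz 22.88  (j6 13, yaw -6.2, z 0.274)
```

```bash
python3 -m jog '[{"tx":0,"ty":0,"tz":0,"roll":-0.094,"jaw":1},{"tx":1.6,"ty":2.65,"tz":0,"roll":0,"jaw":1},{"tx":0,"ty":0,"tz":4.5,"roll":0,"jaw":1},{"tx":0,"ty":0,"tz":4.5,"roll":0,"jaw":1},{"tx":0,"ty":0,"tz":4.5,"roll":0,"jaw":1},{"tx":0,"ty":0,"tz":4.5,"roll":0,"jaw":1},{"tx":0,"ty":0,"tz":3.9,"roll":0,"jaw":1},{"tx":0,"ty":0,"tz":1,"roll":0,"jaw":1}]' >/dev/null
python3 -m jog '[{"tx":0,"ty":0,"tz":0,"roll":0,"jaw":1},{"tx":0,"ty":0,"tz":0,"roll":0,"jaw":0},{"tx":0,"ty":0,"tz":0,"roll":0,"jaw":0},{"tx":0,"ty":0,"tz":0,"roll":0,"jaw":0},{"tx":0,"ty":0,"tz":0,"roll":0,"jaw":0},{"tx":0,"ty":0,"tz":0,"roll":0,"jaw":0},{"tx":0,"ty":0,"tz":0,"roll":0,"jaw":0}]'
python3 - <<'E'
from h import *
go(.4554,-.1697,.2,-.785)
E
```

```text
time_s: 15.8
position: [0.5349, 0.1911, 0.046]
tcp_rot: [[0.014, 1.0, 0.003], [1.0, -0.014, 0.0], [0.0, 0.003, -1.0]]
force: [0.3, 0.4, 5.2]
opening: 0.61
grasp_force: 30.0
roll -0.000 then tx -36.18 ty -7.41 tz -15.43  (j6 9, yaw -0.8, z 0.046)
```

```bash
python3 -m jog '[{"tx":0,"ty":0,"tz":-3.4,"roll":0,"jaw":0},{"tx":0,"ty":0,"tz":-4,"roll":0,"jaw":0},{"tx":0,"ty":0,"tz":-4,"roll":0,"jaw":0},{"tx":0,"ty":0,"tz":-4,"roll":0,"jaw":0},{"tx":-2.1,"ty":-0.43,"tz":0,"roll":0,"jaw":0},{"tx":-4.0,"ty":-0.82,"tz":0,"roll":0,"jaw":0},{"tx":-4.3,"ty":-0.88,"tz":0,"roll":0,"jaw":0},{"tx":-4.3,"ty":-0.88,"tz":0,"roll":0,"jaw":0}]' >/dev/null
python3 -m jog '[{"tx":-4.3,"ty":-0.88,"tz":0,"roll":0,"jaw":0},{"tx":-4.3,"ty":-0.88,"tz":0,"roll":0,"jaw":0},{"tx":-4.3,"ty":-0.88,"tz":0,"roll":0,"jaw":0},{"tx":-4.3,"ty":-0.88,"tz":0,"roll":0,"jaw":0},{"tx":-3.0,"ty":-0.62,"tz":0,"roll":0,"jaw":0},{"tx":-1.2,"ty":-0.25,"tz":4,"roll":0,"jaw":0},{"tx":0,"ty":0,"tz":4,"roll":0,"jaw":0},{"tx":0,"ty":0,"tz":3,"roll":0,"jaw":0}]' >/dev/null
python3 -m jog '[{"tx":0,"ty":0,"tz":0,"roll":0,"jaw":0},{"tx":0,"ty":0,"tz":0,"roll":0,"jaw":0}]' | head -4
python3 - <<'E'
from h import *
go(.4554,-.1697,.0625,-.785)
E
```

```text
time_s: 17.6
position: [0.4543, -0.1686, 0.0888]
tcp_rot: [[0.014, 1.0, -0.002], [1.0, -0.014, 0.001], [0.001, -0.002, -1.0]]
force: [0.7, 0.3, -2.3]
roll -0.000 then tx -0.11 ty 0.11 tz 2.63  (j6 -33, yaw -0.8, z 0.089)
```

```bash
python3 -m jog '[{"tx":-0.1,"ty":0.1,"tz":1.5,"roll":0,"jaw":0},{"tx":0,"ty":0,"tz":0.8,"roll":0,"jaw":0},{"tx":0,"ty":0,"tz":0.3,"roll":0,"jaw":0},{"tx":0,"ty":0,"tz":0,"roll":0,"jaw":0},{"tx":0,"ty":0,"tz":0,"roll":0,"jaw":0}]' | sed -n '2p;4p'
python3 -m jog '[{"tx":0,"ty":0,"tz":0,"roll":0,"jaw":0.85},{"tx":0,"ty":0,"tz":0,"roll":0,"jaw":1},{"tx":0,"ty":0,"tz":0,"roll":0,"jaw":1},{"tx":0,"ty":0,"tz":-3,"roll":0,"jaw":1},{"tx":0,"ty":0,"tz":-4,"roll":0,"jaw":1},{"tx":0,"ty":0,"tz":-4.5,"roll":0,"jaw":1},{"tx":0,"ty":0,"tz":-4.5,"roll":0,"jaw":1},{"tx":0,"ty":0,"tz":-3,"roll":0,"jaw":1}]' | sed -n '2p;5p'
python3 - <<'E'
from h import *
go(.4255,.1796,.25,-.785)
E
```

```text
position: [0.4561, -0.17, 0.0638]
force: [-0.3, 0.0, -2.0]
position: [0.4564, -0.1703, 0.2564]
opening: 0.999
roll -0.000 then tx 34.95 ty -3.57 tz 0.54  (j6 -33, yaw -0.8, z 0.256)
```

```bash
python3 -m jog '[{"tx":4.37,"ty":-0.45,"tz":0,"roll":0,"jaw":1},{"tx":4.37,"ty":-0.45,"tz":0,"roll":0,"jaw":1},{"tx":4.37,"ty":-0.45,"tz":0,"roll":0,"jaw":1},{"tx":4.37,"ty":-0.45,"tz":0,"roll":0,"jaw":1},{"tx":4.37,"ty":-0.45,"tz":0,"roll":0,"jaw":1},{"tx":0,"ty":0,"tz":0,"roll":0,"jaw":1}]' | sed -n '2p'
python3 - <<'E'
from h import *
for n in("wrist","scene"):
  c,T=snap(n)
  for t in("cream0","black0"):
    for r in landmark_of(n,t)[:4]:
        print(n,t,round(r["p"],2),np.round(r["point"]),np.round(atz(c,T,*r["point"],0),4)[:2])
go(.4255,.1796,.045,-.785)
E
```

```text
position: [0.4342, 0.0533, 0.2531]
wrist cream0 0.82 [ 98. 309.] [0.4228 0.1784]
scene cream0 0.91 [228. 429.] [0.524  0.2978]
scene cream0 0.72 [226. 281.] [ 0.4343 -0.171 ]
scene cream0 0.68 [208. 383.] [0.4212 0.1696]
scene black0 0.83 [224. 450.] [0.5219 0.3683]
scene black0 0.63 [199. 443.] [0.4167 0.3802]
roll -0.002 then tx 13.20 ty -1.31 tz 20.80  (j6 -7, yaw -0.9, z 0.253)
```

```bash
python3 -m jog '[{"tx":4.4,"ty":-0.44,"tz":0,"roll":0,"jaw":1},{"tx":4.4,"ty":-0.44,"tz":0,"roll":0,"jaw":1},{"tx":4.4,"ty":-0.44,"tz":0,"roll":0,"jaw":1},{"tx":0,"ty":0,"tz":4.5,"roll":0,"jaw":1},{"tx":0,"ty":0,"tz":4.5,"roll":0,"jaw":1},{"tx":0,"ty":0,"tz":4.5,"roll":0,"jaw":1},{"tx":0,"ty":0,"tz":4.5,"roll":0,"jaw":1},{"tx":0,"ty":0,"tz":2.8,"roll":0,"jaw":1}]' >/dev/null
python3 -m jog '[{"tx":0,"ty":0,"tz":0,"roll":0,"jaw":1},{"tx":0,"ty":0,"tz":0,"roll":0,"jaw":0},{"tx":0,"ty":0,"tz":0,"roll":0,"jaw":0},{"tx":0,"ty":0,"tz":0,"roll":0,"jaw":0},{"tx":0,"ty":0,"tz":0,"roll":0,"jaw":0},{"tx":0,"ty":0,"tz":0,"roll":0,"jaw":0},{"tx":0,"ty":0,"tz":0,"roll":0,"jaw":0}]'
python3 - <<'E'
from h import *
go(.4568,-.0697,.2,-.785)
E
```

```text
time_s: 21.3
position: [0.4255, 0.1812, 0.046]
tcp_rot: [[0.014, 1.0, 0.002], [1.0, -0.014, 0.0], [0.0, 0.002, -1.0]]
force: [0.4, -0.2, 6.4]
opening: 0.616
grasp_force: 30.0
roll -0.000 then tx -25.04 ty 3.50 tz -15.40  (j6 10, yaw -0.8, z 0.046)
```

```bash
python3 -m jog '[{"tx":0,"ty":0,"tz":-3.4,"roll":0,"jaw":0},{"tx":0,"ty":0,"tz":-4,"roll":0,"jaw":0},{"tx":0,"ty":0,"tz":-4,"roll":0,"jaw":0},{"tx":0,"ty":0,"tz":-4,"roll":0,"jaw":0},{"tx":-2.0,"ty":0.28,"tz":0,"roll":0,"jaw":0},{"tx":-4.0,"ty":0.56,"tz":0,"roll":0,"jaw":0},{"tx":-4.3,"ty":0.6,"tz":0,"roll":0,"jaw":0},{"tx":-4.3,"ty":0.6,"tz":0,"roll":0,"jaw":0}]' >/dev/null
python3 -m jog '[{"tx":-4.3,"ty":0.6,"tz":0,"roll":0,"jaw":0},{"tx":-4.0,"ty":0.56,"tz":0,"roll":0,"jaw":0},{"tx":-2.15,"ty":0.3,"tz":2,"roll":0,"jaw":0},{"tx":0,"ty":0,"tz":4,"roll":0,"jaw":0},{"tx":0,"ty":0,"tz":3.5,"roll":0,"jaw":0},{"tx":0,"ty":0,"tz":1.5,"roll":0,"jaw":0},{"tx":0,"ty":0,"tz":0,"roll":0,"jaw":0},{"tx":0,"ty":0,"tz":0,"roll":0,"jaw":0}]' | head -4
python3 - <<'E'
from h import *
go(.4568,-.0697,.0625,-.785)
E
```

```text
time_s: 22.9
position: [0.4563, -0.0698, 0.0891]
tcp_rot: [[0.014, 1.0, -0.001], [1.0, -0.014, 0.0], [0.0, -0.001, -1.0]]
force: [0.2, 0.2, -1.7]
roll -0.000 then tx 0.01 ty 0.05 tz 2.66  (j6 -22, yaw -0.8, z 0.089)
```

```bash
python3 -m jog '[{"tx":0,"ty":0,"tz":1.5,"roll":0,"jaw":0},{"tx":0,"ty":0,"tz":0.8,"roll":0,"jaw":0},{"tx":0,"ty":0,"tz":0.3,"roll":0,"jaw":0},{"tx":0,"ty":0,"tz":0,"roll":0,"jaw":0},{"tx":0,"ty":0,"tz":0,"roll":0,"jaw":0}]' | sed -n '2p;4p'
python3 -m jog '[{"tx":0,"ty":0,"tz":0,"roll":0,"jaw":0.85},{"tx":0,"ty":0,"tz":0,"roll":0,"jaw":1},{"tx":0,"ty":0,"tz":0,"roll":0,"jaw":1},{"tx":0,"ty":0,"tz":-3,"roll":0,"jaw":1},{"tx":0,"ty":0,"tz":-4,"roll":0,"jaw":1},{"tx":0,"ty":0,"tz":-4.5,"roll":0,"jaw":1},{"tx":0,"ty":0,"tz":-4.5,"roll":0,"jaw":1},{"tx":0,"ty":0,"tz":-3,"roll":0,"jaw":1}]' | sed -n '2p;5p'
python3 -m jog '[{"tx":2.5,"ty":0.38,"tz":0,"roll":0,"jaw":1},{"tx":4.4,"ty":0.67,"tz":0,"roll":0,"jaw":1},{"tx":4.4,"ty":0.67,"tz":0,"roll":0,"jaw":1},{"tx":4.4,"ty":0.67,"tz":0,"roll":0,"jaw":1},{"tx":4.4,"ty":0.67,"tz":0,"roll":0,"jaw":1},{"tx":4.4,"ty":0.67,"tz":0,"roll":0,"jaw":1},{"tx":2.5,"ty":0.38,"tz":0,"roll":0,"jaw":1},{"tx":0,"ty":0,"tz":0,"roll":0,"jaw":1}]' | sed -n '2p'
python3 - <<'E'
from h import *
for n in("wrist","scene"):
  c,T=snap(n,"w4.png" if n=="wrist" else None)
  for t in("cream0","black0"):
    for r in landmark_of(n,t)[:4]:
        print(n,t,round(r["p"],2),np.round(r["point"]),np.round(atz(c,T,*r["point"],0),4)[:2])
go(.518,.2974,.045,-.785)
E
```

```text
position: [0.4568, -0.07, 0.0636]
force: [-0.4, -0.4, -1.4]
position: [0.4571, -0.0701, 0.2563]
opening: 1.0
position: [0.5013, 0.2025, 0.2531]
wrist cream0 0.65 [128. 336.] [0.5187 0.2971]
wrist black0 0.87 [ 35. 344.] [0.5268 0.3847]
wrist black0 0.38 [367. 286.] [0.4583 0.0188]
scene cream0 0.78 [225. 281.] [ 0.4294 -0.1696]
scene cream0 0.75 [225. 312.] [ 0.446  -0.0706]
scene cream0 0.72 [229. 431.] [0.5302 0.3037]
scene black0 0.88 [201. 444.] [0.4258 0.3805]
scene black0 0.79 [224. 451.] [0.5216 0.3739]
roll -0.002 then tx 9.95 ty 1.56 tz 20.80  (j6 11, yaw -0.9, z 0.253)
```

View pics/w4.png

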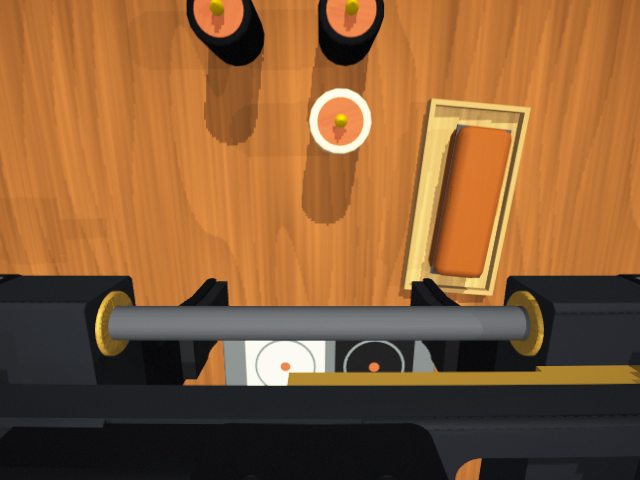

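C stands at (340,121), unchanged, with the blacks at (351,8) and (217,8). Picking C.

```bash
python3 -m jog '[{"tx":4.3,"ty":0.68,"tz":0,"roll":0,"jaw":1},{"tx":4,"ty":0.62,"tz":0,"roll":0,"jaw":1},{"tx":1.65,"ty":0.26,"tz":1,"roll":0,"jaw":1},{"tx":0,"ty":0,"tz":4.5,"roll":0,"jaw":1},{"tx":0,"ty":0,"tz":4.5,"roll":0,"jaw":1},{"tx":0,"ty":0,"tz":4.5,"roll":0,"jaw":1},{"tx":0,"ty":0,"tz":4.3,"roll":0,"jaw":1},{"tx":0,"ty":0,"tz":2,"roll":0,"jaw":1}]' >/dev/null
python3 -m jog '[{"tx":0,"ty":0,"tz":0,"roll":0,"jaw":1},{"tx":0,"ty":0,"tz":0,"roll":0,"jaw":0},{"tx":0,"ty":0,"tz":0,"roll":0,"jaw":0},{"tx":0,"ty":0,"tz":0,"roll":0,"jaw":0},{"tx":0,"ty":0,"tz":0,"roll":0,"jaw":0},{"tx":0,"ty":0,"tz":0,"roll":0,"jaw":0},{"tx":0,"ty":0,"tz":0,"roll":0,"jaw":0}]'
python3 - <<'E'
from h import *
go(.4582,.0303,.2,-.785)
E
```

```text
time_s: 26.8
position: [0.5192, 0.299, 0.0461]
tcp_rot: [[0.014, 1.0, 0.002], [1.0, -0.014, 0.001], [0.001, 0.002, -1.0]]
force: [-0.5, -0.7, 4.9]
opening: 0.609
grasp_force: 30.0
roll -0.000 then tx -26.94 ty -5.69 tz -15.42  (j6 20, yaw -0.8, z 0.046)
```

```bash
python3 -m jog '[{"tx":0,"ty":0,"tz":-3.4,"roll":0,"jaw":0},{"tx":0,"ty":0,"tz":-4,"roll":0,"jaw":0},{"tx":0,"ty":0,"tz":-4,"roll":0,"jaw":0},{"tx":0,"ty":0,"tz":-4,"roll":0,"jaw":0},{"tx":-2.2,"ty":-0.46,"tz":0,"roll":0,"jaw":0},{"tx":-4.2,"ty":-0.89,"tz":0,"roll":0,"jaw":0},{"tx":-4.5,"ty":-0.95,"tz":0,"roll":0,"jaw":0},{"tx":-4.5,"ty":-0.95,"tz":0,"roll":0,"jaw":0}]' >/dev/null
python3 -m jog '[{"tx":-4.5,"ty":-0.95,"tz":0,"roll":0,"jaw":0},{"tx":-4.4,"ty":-0.93,"tz":0,"roll":0,"jaw":0},{"tx":-2.6,"ty":-0.55,"tz":2,"roll":0,"jaw":0},{"tx":0,"ty":0,"tz":4,"roll":0,"jaw":0},{"tx":0,"ty":0,"tz":3.5,"roll":0,"jaw":0},{"tx":0,"ty":0,"tz":1.5,"roll":0,"jaw":0},{"tx":0,"ty":0,"tz":0,"roll":0,"jaw":0},{"tx":0,"ty":0,"tz":0,"roll":0,"jaw":0}]' | head -4
python3 - <<'E'
from h import *
go(.4582,.0303,.0625,-.785)
E
```

```text
time_s: 28.4
position: [0.4577, 0.0307, 0.089]
tcp_rot: [[0.014, 1.0, -0.001], [1.0, -0.014, 0.0], [0.0, -0.001, -1.0]]
force: [-0.0, 0.2, -2.4]
roll -0.000 then tx -0.04 ty 0.06 tz 2.65  (j6 -9, yaw -0.8, z 0.089)
```

```bash
python3 -m jog '[{"tx":0,"ty":0.05,"tz":1.5,"roll":0,"jaw":0},{"tx":0,"ty":0,"tz":0.8,"roll":0,"jaw":0},{"tx":0,"ty":0,"tz":0.3,"roll":0,"jaw":0},{"tx":0,"ty":0,"tz":0,"roll":0,"jaw":0},{"tx":0,"ty":0,"tz":0,"roll":0,"jaw":0}]' | sed -n '2p;4p'
python3 -m jog '[{"tx":0,"ty":0,"tz":0,"roll":0,"jaw":0.85},{"tx":0,"ty":0,"tz":0,"roll":0,"jaw":1},{"tx":0,"ty":0,"tz":0,"roll":0,"jaw":1},{"tx":0,"ty":0,"tz":-3,"roll":0,"jaw":1},{"tx":0,"ty":0,"tz":-4,"roll":0,"jaw":1},{"tx":0,"ty":0,"tz":-4.5,"roll":0,"jaw":1},{"tx":0,"ty":0,"tz":-4.5,"roll":0,"jaw":1},{"tx":0,"ty":0,"tz":-3,"roll":0,"jaw":1}]' | sed -n '2p;5p'
python3 -m jog '[{"tx":3,"ty":0.1,"tz":0,"roll":0,"jaw":1},{"tx":4.4,"ty":0.15,"tz":0,"roll":0,"jaw":1},{"tx":4.4,"ty":0.15,"tz":0,"roll":0,"jaw":1},{"tx":4.4,"ty":0.15,"tz":0,"roll":0,"jaw":1},{"tx":4.4,"ty":0.15,"tz":0,"roll":0,"jaw":1},{"tx":3.4,"ty":0.15,"tz":0,"roll":0,"jaw":1},{"tx":2,"ty":0,"tz":0,"roll":0,"jaw":1},{"tx":0,"ty":0,"tz":0,"roll":0,"jaw":1}]' | sed -n '2p'
python3 - <<'E'
from h import *
for n in("wrist","scene"):
  c,T=snap(n,"w5.png" if n=="wrist" else None)
  if n=="wrist":
    hsv=cv2.cvtColor(c["img"],cv2.COLOR_RGB2HSV)
  for t in("cream0","black0"):
    for r in landmark_of(n,t)[:4]:
        print(n,t,round(r["p"],2),np.round(r["point"]),np.round(atz(c,T,*r["point"],0),4)[:2])
E
```

```text
position: [0.4586, 0.0306, 0.0636]
force: [-0.2, 0.8, -2.1]
position: [0.4589, 0.0305, 0.2563]
opening: 0.996
position: [0.47, 0.2928, 0.253]
wrist black0 0.79 [130. 375.] [0.528  0.3859]
wrist black0 0.62 [131. 273.] [0.4218 0.3849]
scene cream0 0.76 [229. 282.] [ 0.4466 -0.169 ]
scene cream0 0.67 [227. 312.] [ 0.4543 -0.0737]
scene cream0 0.55 [222. 347.] [0.454 0.041]
scene cream0 0.23 [259. 243.] [ 0.5361 -0.3043]
scene black0 0.85 [225. 451.] [0.5256 0.3736]
scene black0 0.78 [202. 443.] [0.4298 0.3739]
```

View pics/w5.png

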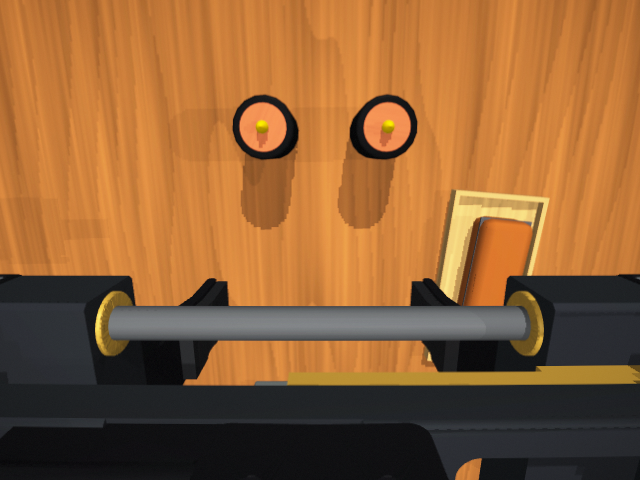

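The black tops are at (263,127) and (387,127).

```bash
python3 - <<'E'
from h import *
c,T=snap("wrist")
for q,r in((263.5,127),(386.5,127)):
    w=atz(c,T,r,q,.07);print(w); go(w[0],w[1],.045,-.785)
E
```

```text
[0.42307238 0.38071399 0.07      ]
roll -0.002 then tx 9.08 ty -4.86 tz 20.81  (j6 21, yaw -0.9, z 0.253)
[0.52804396 0.37928368 0.07      ]
roll -0.002 then tx 9.08 ty 5.63 tz 20.81  (j6 21, yaw -0.9, z 0.253)
```

```bash
python3 -m jog '[{"tx":3.2,"ty":2,"tz":0,"roll":0,"jaw":1},{"tx":4,"ty":2.4,"tz":0,"roll":0,"jaw":1},{"tx":1.95,"ty":1.23,"tz":1,"roll":0,"jaw":1},{"tx":0,"ty":0,"tz":4.5,"roll":0,"jaw":1},{"tx":0,"ty":0,"tz":4.5,"roll":0,"jaw":1},{"tx":0,"ty":0,"tz":4.5,"roll":0,"jaw":1},{"tx":0,"ty":0,"tz":4.3,"roll":0,"jaw":1},{"tx":0,"ty":0,"tz":2,"roll":0,"jaw":1}]' >/dev/null
python3 -m jog '[{"tx":0,"ty":0,"tz":0,"roll":0,"jaw":1},{"tx":0,"ty":0,"tz":0,"roll":0,"jaw":0},{"tx":0,"ty":0,"tz":0,"roll":0,"jaw":0},{"tx":0,"ty":0,"tz":0,"roll":0,"jaw":0},{"tx":0,"ty":0,"tz":0,"roll":0,"jaw":0},{"tx":0,"ty":0,"tz":0,"roll":0,"jaw":0},{"tx":0,"ty":0,"tz":0,"roll":0,"jaw":0}]'
python3 - <<'E'
from h import *
go(.5608,-.0711,.2,-.785)
E
```

```text
time_s: 32.35
position: [0.5284, 0.3814, 0.046]
tcp_rot: [[0.014, 1.0, 0.001], [1.0, -0.014, 0.001], [0.001, 0.001, -1.0]]
force: [0.1, -0.7, 3.6]
opening: 0.613
grasp_force: 30.0
roll -0.000 then tx -45.19 ty 3.88 tz -15.42  (j6 27, yaw -0.8, z 0.046)
```

```bash
python3 -m jog '[{"tx":0,"ty":0,"tz":-3.4,"roll":0,"jaw":0},{"tx":0,"ty":0,"tz":-4,"roll":0,"jaw":0},{"tx":0,"ty":0,"tz":-4,"roll":0,"jaw":0},{"tx":0,"ty":0,"tz":-4,"roll":0,"jaw":0},{"tx":-2.2,"ty":0.19,"tz":0,"roll":0,"jaw":0},{"tx":-4.2,"ty":0.36,"tz":0,"roll":0,"jaw":0},{"tx":-4.5,"ty":0.39,"tz":0,"roll":0,"jaw":0},{"tx":-4.5,"ty":0.39,"tz":0,"roll":0,"jaw":0}]' >/dev/null
python3 -m jog '[{"tx":-4.5,"ty":0.39,"tz":0,"roll":0,"jaw":0},{"tx":-4.5,"ty":0.39,"tz":0,"roll":0,"jaw":0},{"tx":-4.5,"ty":0.39,"tz":0,"roll":0,"jaw":0},{"tx":-4.5,"ty":0.39,"tz":0,"roll":0,"jaw":0},{"tx":-4.5,"ty":0.39,"tz":0,"roll":0,"jaw":0},{"tx":-4.4,"ty":0.38,"tz":0,"roll":0,"jaw":0},{"tx":-2.9,"ty":0.25,"tz":0,"roll":0,"jaw":0}]' >/dev/null
python3 -m jog '[{"tx":0,"ty":0,"tz":4,"roll":0,"jaw":0},{"tx":0,"ty":0,"tz":4,"roll":0,"jaw":0},{"tx":0,"ty":0,"tz":3,"roll":0,"jaw":0},{"tx":0,"ty":0,"tz":0,"roll":0,"jaw":0},{"tx":0,"ty":0,"tz":0,"roll":0,"jaw":0}]' | head -4
python3 - <<'E'
from h import *
go(.5608,-.0711,.0625,-.785)
E
```

```text
time_s: 34.35
position: [0.5606, -0.0713, 0.0889]
tcp_rot: [[0.014, 1.0, -0.001], [1.0, -0.014, 0.0], [0.0, -0.001, -1.0]]
force: [0.3, -0.9, -1.4]
roll -0.000 then tx 0.02 ty 0.03 tz 2.64  (j6 -18, yaw -0.8, z 0.089)
```

```bash
python3 -m jog '[{"tx":0,"ty":0.03,"tz":1.5,"roll":0,"jaw":0},{"tx":0,"ty":0,"tz":0.8,"roll":0,"jaw":0},{"tx":0,"ty":0,"tz":0.3,"roll":0,"jaw":0},{"tx":0,"ty":0,"tz":0,"roll":0,"jaw":0},{"tx":0,"ty":0,"tz":0,"roll":0,"jaw":0}]' | sed -n '2p;4p'
python3 -m jog '[{"tx":0,"ty":0,"tz":0,"roll":0,"jaw":0.85},{"tx":0,"ty":0,"tz":0,"roll":0,"jaw":1},{"tx":0,"ty":0,"tz":0,"roll":0,"jaw":1},{"tx":0,"ty":0,"tz":-3,"roll":0,"jaw":1},{"tx":0,"ty":0,"tz":-4,"roll":0,"jaw":1},{"tx":0,"ty":0,"tz":-4.5,"roll":0,"jaw":1},{"tx":0,"ty":0,"tz":-4.5,"roll":0,"jaw":1},{"tx":0,"ty":0,"tz":-3,"roll":0,"jaw":1}]' | sed -n '2p;5p'
python3 -m jog '[{"tx":4.5,"ty":-1.44,"tz":0,"roll":0,"jaw":1},{"tx":4.5,"ty":-1.44,"tz":0,"roll":0,"jaw":1},{"tx":4.5,"ty":-1.44,"tz":0,"roll":0,"jaw":1},{"tx":4.5,"ty":-1.44,"tz":0,"roll":0,"jaw":1},{"tx":4.5,"ty":-1.44,"tz":0,"roll":0,"jaw":1},{"tx":4.5,"ty":-1.44,"tz":0,"roll":0,"jaw":1},{"tx":4.5,"ty":-1.44,"tz":0,"roll":0,"jaw":1},{"tx":3,"ty":-1,"tz":0,"roll":0,"jaw":1}]' | sed -n '2p'
python3 - <<'E'
from h import *
for n in("wrist","scene"):
  c,T=snap(n)
  for t in("cream0","black0"):
    for r in landmark_of(n,t)[:4]:
        print(n,t,round(r["p"],2),np.round(r["point"]),np.round(atz(c,T,*r["point"],0),4)[:2])
go(.4231,.382,.045,-.785)
E
```

```text
position: [0.5616, -0.0715, 0.0639]
force: [-0.1, 0.3, -1.6]
position: [0.562, -0.0716, 0.2567]
opening: 0.992
position: [0.4536, 0.2777, 0.2533]
wrist black0 0.87 [116. 288.] [0.4211 0.3853]
wrist black0 0.68 [265. 497.] [0.6545 0.2222]
scene cream0 0.91 [222. 341.] [0.4526 0.0215]
scene cream0 0.91 [228. 279.] [ 0.4417 -0.1788]
scene cream0 0.67 [226. 310.] [ 0.4514 -0.0784]
scene black0 0.68 [199. 444.] [0.4201 0.3823]
scene black0 0.65 [251. 315.] [ 0.5458 -0.078 ]
roll -0.001 then tx 10.74 ty -3.38 tz 20.80  (j6 20, yaw -0.8, z 0.253)
```

```bash
python3 -m jog '[{"tx":4.4,"ty":-1.38,"tz":0,"roll":0,"jaw":1},{"tx":4.4,"ty":-1.38,"tz":0,"roll":0,"jaw":1},{"tx":1.94,"ty":-0.62,"tz":1,"roll":0,"jaw":1},{"tx":0,"ty":0,"tz":4.5,"roll":0,"jaw":1},{"tx":0,"ty":0,"tz":4.5,"roll":0,"jaw":1},{"tx":0,"ty":0,"tz":4.5,"roll":0,"jaw":1},{"tx":0,"ty":0,"tz":4.3,"roll":0,"jaw":1},{"tx":0,"ty":0,"tz":2,"roll":0,"jaw":1}]' >/dev/null
python3 -m jog '[{"tx":0,"ty":0,"tz":0,"roll":0,"jaw":1},{"tx":0,"ty":0,"tz":0,"roll":0,"jaw":0},{"tx":0,"ty":0,"tz":0,"roll":0,"jaw":0},{"tx":0,"ty":0,"tz":0,"roll":0,"jaw":0},{"tx":0,"ty":0,"tz":0,"roll":0,"jaw":0},{"tx":0,"ty":0,"tz":0,"roll":0,"jaw":0},{"tx":0,"ty":0,"tz":0,"roll":0,"jaw":0}]'
python3 - <<'E'
from h import *
go(.5622,.0289,.2,-.785)
E
```

```text
time_s: 38.25
position: [0.4231, 0.3833, 0.046]
tcp_rot: [[0.014, 1.0, 0.001], [1.0, -0.014, 0.001], [0.001, 0.001, -1.0]]
force: [-0.5, -0.5, 4.5]
opening: 0.61
grasp_force: 30.0
roll -0.000 then tx -35.23 ty 14.41 tz -15.41  (j6 32, yaw -0.8, z 0.046)
```

```bash
python3 -m jog '[{"tx":0,"ty":0,"tz":-3.4,"roll":0,"jaw":0},{"tx":0,"ty":0,"tz":-4,"roll":0,"jaw":0},{"tx":0,"ty":0,"tz":-4,"roll":0,"jaw":0},{"tx":0,"ty":0,"tz":-4,"roll":0,"jaw":0},{"tx":-2.23,"ty":0.91,"tz":0,"roll":0,"jaw":0},{"tx":-4.2,"ty":1.72,"tz":0,"roll":0,"jaw":0},{"tx":-4.2,"ty":1.72,"tz":0,"roll":0,"jaw":0},{"tx":-4.2,"ty":1.72,"tz":0,"roll":0,"jaw":0}]' >/dev/null
python3 -m jog '[{"tx":-4.2,"ty":1.72,"tz":0,"roll":0,"jaw":0},{"tx":-4.2,"ty":1.72,"tz":0,"roll":0,"jaw":0},{"tx":-4.2,"ty":1.72,"tz":0,"roll":0,"jaw":0},{"tx":-4.2,"ty":1.72,"tz":0,"roll":0,"jaw":0},{"tx":-3.6,"ty":1.46,"tz":0,"roll":0,"jaw":0}]' >/dev/null
python3 -m jog '[{"tx":0,"ty":0,"tz":4,"roll":0,"jaw":0},{"tx":0,"ty":0,"tz":4,"roll":0,"jaw":0},{"tx":0,"ty":0,"tz":3,"roll":0,"jaw":0},{"tx":0,"ty":0,"tz":0,"roll":0,"jaw":0},{"tx":0,"ty":0,"tz":0,"roll":0,"jaw":0}]' | head -4
python3 - <<'E'
from h import *
go(.5622,.0289,.0625,-.785)
E
```

```text
time_s: 40.05
position: [0.5617, 0.0289, 0.0889]
tcp_rot: [[0.014, 1.0, -0.001], [1.0, -0.014, 0.0], [0.0, -0.001, -1.0]]
force: [0.4, -0.7, -0.6]
roll -0.000 then tx 0.00 ty 0.06 tz 2.63  (j6 -8, yaw -0.8, z 0.089)
```

```bash
python3 -m jog '[{"tx":0,"ty":0.05,"tz":1.5,"roll":0,"jaw":0},{"tx":0,"ty":0,"tz":0.8,"roll":0,"jaw":0},{"tx":0,"ty":0,"tz":0.3,"roll":0,"jaw":0},{"tx":0,"ty":0,"tz":0,"roll":0,"jaw":0},{"tx":0,"ty":0,"tz":0,"roll":0,"jaw":0}]' | sed -n '2p;4p'
python3 -m jog '[{"tx":0,"ty":0,"tz":0,"roll":0,"jaw":0.85},{"tx":0,"ty":0,"tz":0,"roll":0,"jaw":1},{"tx":0,"ty":0,"tz":0,"roll":0,"jaw":1},{"tx":0,"ty":0,"tz":-3,"roll":0,"jaw":1},{"tx":0,"ty":0,"tz":-4,"roll":0,"jaw":1},{"tx":0,"ty":0,"tz":-4.5,"roll":0,"jaw":1},{"tx":0,"ty":0,"tz":-4.5,"roll":0,"jaw":1},{"tx":0,"ty":0,"tz":-3,"roll":0,"jaw":1}]' | sed -n '2p;5p'
python3 -m jog '[{"tx":-4,"ty":-0.56,"tz":-1.25,"roll":0,"jaw":1},{"tx":-4,"ty":-0.56,"tz":-1.25,"roll":0,"jaw":1},{"tx":-4,"ty":-0.56,"tz":-1.25,"roll":0,"jaw":1},{"tx":-4,"ty":-0.56,"tz":-1.25,"roll":0,"jaw":1},{"tx":-4,"ty":-0.56,"tz":-1.25,"roll":0,"jaw":1},{"tx":-4,"ty":-0.56,"tz":-1.25,"roll":0,"jaw":1},{"tx":-4,"ty":-0.56,"tz":-1.25,"roll":0,"jaw":1},{"tx":-4,"ty":-0.56,"tz":-1.25,"roll":0,"jaw":1}]' >/dev/null
python3 -m jog '[{"tx":-4,"ty":-0.56,"tz":0,"roll":0,"jaw":1},{"tx":-4,"ty":-0.56,"tz":0,"roll":0,"jaw":1},{"tx":0,"ty":0,"tz":0,"roll":0,"jaw":1},{"tx":0,"ty":0,"tz":0,"roll":0,"jaw":1}]' | sed -n '2p'
python3 - <<'E'
from h import *
c,T=snap("wrist","w6.png")
for t,z in(("cream0",.016),("black0",.016),("knob_grip",.054),("blue_top",.034),("yellow_top",.034),("green_top",.034)):
    for r in landmark_of("wrist",t)[:3]:
        print(t,round(r["p"],2),np.round(r["point"]),np.round(atz(c,T,*r["point"],z),4)[:2])
E
```

```text
position: [0.5629, 0.0287, 0.0639]
force: [-1.3, 0.1, -1.7]
position: [0.5634, 0.0286, 0.2567]
opening: 1.001
position: [0.5002, -0.371, 0.3526]
cream0 0.68 [ 43. 279.] [ 0.4534 -0.1721]
black0 0.67 [149. 399.] [ 0.6022 -0.2971]
knob_grip 0.59 [148. 266.] [ 0.4378 -0.2944]
blue_top 0.97 [151. 398.] [ 0.5967 -0.2995]
yellow_top 0.66 [150. 326.] [ 0.5078 -0.2969]
green_top 0.67 [149. 362.] [ 0.5521 -0.2969]
```

View pics/w6.png

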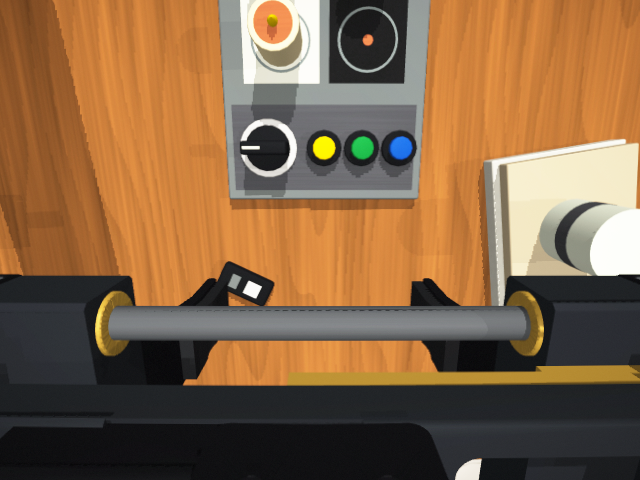

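The knob is at (267,148), yellow at (324,147), green at (362,147) and blue at (400,147). Now a check view of the pads.

```bash
python3 - <<'E'
from h import *
c,T=snap("wrist")
for n,q,r,z in(("knob",267,147.5,.06),("yellow",324,147,.034),("green",362,147.2,.034),("blue",400.3,147.7,.034)): print(n,np.round(atz(c,T,r,q,z),4))
E
python3 -m jog '[{"tx":4,"ty":0,"tz":-1,"roll":0,"jaw":1},{"tx":4,"ty":0,"tz":-1,"roll":0,"jaw":1},{"tx":4,"ty":0,"tz":-1,"roll":0,"jaw":1},{"tx":3,"ty":0,"tz":-1,"roll":0,"jaw":1},{"tx":0,"ty":0,"tz":0,"roll":0,"jaw":1},{"tx":0,"ty":0,"tz":0,"roll":0,"jaw":1}]' | sed -n '2p'
python3 - <<'E'
from h import *
c,T=snap("wrist","w7.png")
for t,z in(("cream0",.016),("black0",.016)):
    for r in landmark_of("wrist",t)[:4]:
        print(t,round(r["p"],2),np.round(r["point"]),np.round(atz(c,T,*r["point"],z),4)[:2])
a=np.radians(-.785);R=np.array([[np.cos(a),-np.sin(a)],[np.sin(a),np.cos(a)]])
for x,k in((-.052,-1),(-.052,0),(-.052,1),(.052,0),(.052,1)):
    w=np.array([.5088,-.0704])+R@[x,.1*k]; print("expected top col,row",np.round(proj(c,T,[*w,.086])[::-1],1))
E
```

```text
knob [ 0.4406 -0.2926  0.06  ]
yellow [ 0.5069 -0.2923  0.034 ]
green [ 0.5534 -0.293   0.034 ]
blue [ 0.6004 -0.294   0.034 ]
position: [0.5032, -0.2199, 0.3937]
cream0 0.96 [170. 283.] [ 0.4529 -0.1722]
cream0 0.89 [  5. 312.] [0.4966 0.0325]
cream0 0.83 [ 92. 285.] [ 0.4582 -0.0704]
black0 0.96 [ 87. 364.] [ 0.5634 -0.0658]
black0 0.81 [  7. 364.] [0.5625 0.0291]
expected top col,row [279.9 169.8]
expected top col,row [278.   80.9]
expected top col,row [276. -18.]
expected top col,row [368.7  81.3]
expected top col,row [371.9 -17.6]
```

View pics/w7.png

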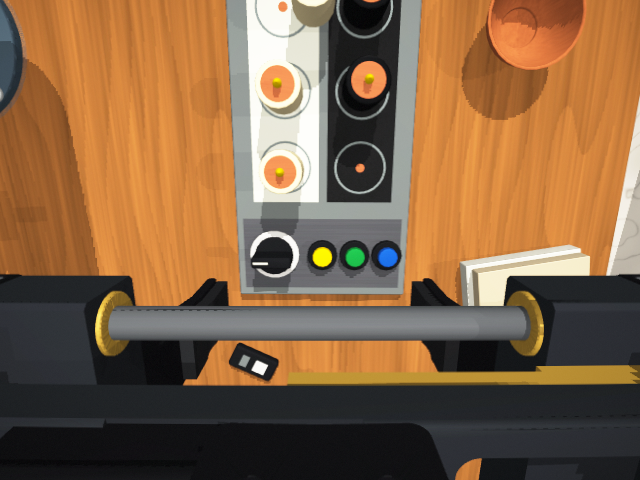

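The cream candle on the +y white pad has been knocked to about (0.497, 0.033), off its pad and near the black one. All the others stand in their circles. I'll regrasp it with the fingers closing along y.

```bash
python3 -m jog '[{"tx":4,"ty":1.5,"tz":2,"roll":0,"jaw":1},{"tx":4,"ty":1.5,"tz":2,"roll":0,"jaw":1},{"tx":4,"ty":1.5,"tz":2,"roll":0,"jaw":1},{"tx":4,"ty":1.5,"tz":2,"roll":0,"jaw":1},{"tx":4,"ty":1.5,"tz":2,"roll":0,"jaw":1},{"tx":4,"ty":1.5,"tz":2,"roll":0,"jaw":1},{"tx":1,"ty":0.7,"tz":1,"roll":0,"jaw":1}]' >/dev/null
python3 -m jog '[{"tx":0,"ty":0,"tz":0,"roll":-0.1428,"jaw":1},{"tx":0,"ty":0,"tz":0,"roll":-0.1428,"jaw":1},{"tx":0,"ty":0,"tz":0,"roll":-0.1428,"jaw":1},{"tx":0,"ty":0,"tz":0,"roll":-0.1428,"jaw":1},{"tx":0,"ty":0,"tz":0,"roll":-0.1428,"jaw":1},{"tx":0,"ty":0,"tz":0,"roll":-0.1428,"jaw":1}]' >/dev/null
python3 -m jog '[{"tx":0,"ty":0,"tz":0,"roll":-0.1428,"jaw":1},{"tx":0,"ty":0,"tz":0,"roll":-0.1428,"jaw":1},{"tx":0,"ty":0,"tz":0,"roll":-0.1428,"jaw":1},{"tx":0,"ty":0,"tz":0,"roll":-0.1428,"jaw":1},{"tx":0,"ty":0,"tz":0,"roll":-0.1428,"jaw":1},{"tx":0,"ty":0,"tz":0,"roll":0,"jaw":1},{"tx":0,"ty":0,"tz":0,"roll":0,"jaw":1}]' | sed -n '2,3p'
python3 - <<'E'
from h import *
c,T=snap("wrist","w8.png")
for t,z in(("cream0",.016),("black0",.016)):
    for r in landmark_of("wrist",t)[:4]:
        print(t,round(r["p"],2),np.round(r["point"]),np.round(atz(c,T,*r["point"],z),4)[:2])
a=np.radians(-.785);R=np.array([[np.cos(a),-np.sin(a)],[np.sin(a),np.cos(a)]])
for x,k in((-.052,-1),(-.052,0),(-.052,1),(.052,0),(.052,1)):
    w=np.array([.5088,-.0704])+R@[x,.1*k]; print("expected top col,row",np.round(proj(c,T,[*w,.086])[::-1],1))
go(.497,.032,.061,89.215)
E
```

```text
position: [0.6036, 0.0269, 0.2627]
tcp_rot: [[-1.0, 0.018, -0.0], [0.018, 1.0, -0.0], [0.0, -0.0, -1.0]]
cream0 0.9 [ 72. 214.] [ 0.4533 -0.0733]
cream0 0.71 [120. 326.] [0.5011 0.0366]
cream0 0.6 [ 82. 113.] [ 0.4603 -0.1754]
black0 0.87 [180. 228.] [ 0.5588 -0.068 ]
black0 0.6 [257. 491.] [0.6486 0.2183]
black0 0.56 [181. 322.] [0.5617 0.0313]
expected top col,row [72.2 58.3]
expected top col,row [195.   56.8]
expected top col,row [319.4  56. ]
expected top col,row [204.9 187.1]
expected top col,row [319.7 186.7]
roll -0.002 then tx 10.65 ty 0.29 tz 20.19  (j6 -97, yaw 89.1, z 0.263)
```

View pics/w8.png

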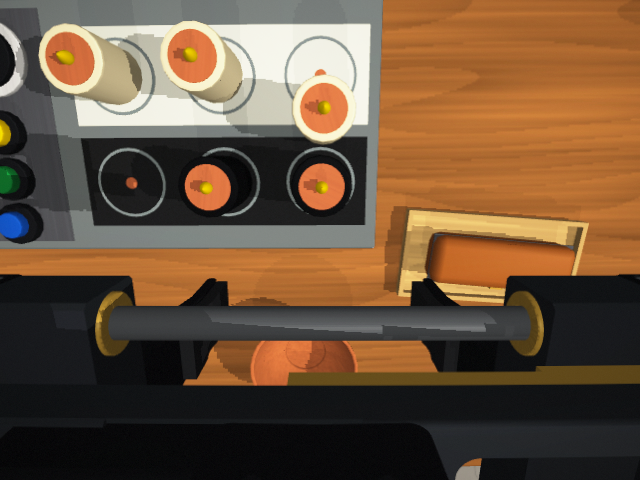

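```bash
python3 - <<'E'
from h import *
c,T=snap("wrist")
w=atz(c,T,107.5,323.5,.086); print(w); go(w[0],w[1],.061,89.215)
E
```

```text
[0.49716204 0.03356376 0.086     ]
roll -0.002 then tx 10.64 ty 0.43 tz 20.20  (j6 -97, yaw 89.1, z 0.263)
```

```bash
python3 -m jog '[{"tx":3.5,"ty":0.4,"tz":0,"roll":0,"jaw":1},{"tx":4.5,"ty":0,"tz":0,"roll":0,"jaw":1},{"tx":2.64,"ty":0,"tz":1,"roll":0,"jaw":1},{"tx":0,"ty":0,"tz":4.5,"roll":0,"jaw":1},{"tx":0,"ty":0,"tz":4.5,"roll":0,"jaw":1},{"tx":0,"ty":0,"tz":4.5,"roll":0,"jaw":1},{"tx":0,"ty":0,"tz":3.7,"roll":0,"jaw":1},{"tx":0,"ty":0,"tz":2,"roll":0,"jaw":1}]' >/dev/null
python3 -m jog '[{"tx":0,"ty":0,"tz":0,"roll":0,"jaw":1},{"tx":0,"ty":0,"tz":0,"roll":0,"jaw":0},{"tx":0,"ty":0,"tz":0,"roll":0,"jaw":0},{"tx":0,"ty":0,"tz":0,"roll":0,"jaw":0},{"tx":0,"ty":0,"tz":0,"roll":0,"jaw":0},{"tx":0,"ty":0,"tz":0,"roll":0,"jaw":0},{"tx":0,"ty":0,"tz":0,"roll":0,"jaw":0}]'
python3 - <<'E'
from h import *
go(.4582,.0303,.062,89.215)
E
```

```text
time_s: 47.4
position: [0.4975, 0.0335, 0.0618]
tcp_rot: [[-1.0, 0.014, 0.001], [0.014, 1.0, -0.0], [-0.001, -0.0, -1.0]]
force: [-0.2, -0.4, 6.4]
opening: 0.616
grasp_force: 30.0
roll -0.000 then tx 3.93 ty -0.37 tz -0.02  (j6 -98, yaw 89.2, z 0.062)
```

```bash
python3 -m jog '[{"tx":0,"ty":0,"tz":-1.5,"roll":0,"jaw":0},{"tx":1.3,"ty":-0.12,"tz":0,"roll":0,"jaw":0},{"tx":1.4,"ty":-0.13,"tz":0,"roll":0,"jaw":0},{"tx":1.23,"ty":-0.12,"tz":0,"roll":0,"jaw":0},{"tx":0,"ty":0,"tz":0,"roll":0,"jaw":0},{"tx":0,"ty":0,"tz":0.9,"roll":0,"jaw":0},{"tx":0,"ty":0,"tz":0.4,"roll":0,"jaw":0},{"tx":0,"ty":0,"tz":0,"roll":0,"jaw":0}]' | sed -n '2p;4p'
python3 -m jog '[{"tx":0,"ty":0,"tz":0,"roll":0,"jaw":0.85},{"tx":0,"ty":0,"tz":0,"roll":0,"jaw":1},{"tx":0,"ty":0,"tz":0,"roll":0,"jaw":1},{"tx":0,"ty":0,"tz":-3,"roll":0,"jaw":1},{"tx":0,"ty":0,"tz":-4,"roll":0,"jaw":1},{"tx":0,"ty":0,"tz":-4.5,"roll":0,"jaw":1},{"tx":0,"ty":0,"tz":-4.5,"roll":0,"jaw":1},{"tx":0,"ty":0,"tz":-3,"roll":0,"jaw":1}]' | sed -n '2p;5p'
python3 -m jog '[{"tx":-4.5,"ty":-1,"tz":0,"roll":0,"jaw":1},{"tx":-4.5,"ty":-1,"tz":0,"roll":0,"jaw":1},{"tx":-4.5,"ty":-1,"tz":0,"roll":0,"jaw":1},{"tx":0,"ty":0,"tz":0,"roll":0,"jaw":1},{"tx":0,"ty":0,"tz":0,"roll":0,"jaw":1}]' | sed -n '2p'
python3 - <<'E'
from h import *
c,T=snap("wrist","w9.png")
for t,z in(("cream0",.016),("black0",.016),("glasses_case",.005)):
    for r in landmark_of("wrist",t)[:4]:
        print(t,round(r["p"],2),np.round(r["point"]),np.round(atz(c,T,*r["point"],z),4)[:2])
a=np.radians(-.785);R=np.array([[np.cos(a),-np.sin(a)],[np.sin(a),np.cos(a)]])
for x,k in((-.052,-1),(-.052,0),(-.052,1),(.052,0),(.052,1)):
    w=np.array([.5088,-.0704])+R@[x,.1*k]; print("expected top col,row",np.round(proj(c,T,[*w,.086])[::-1],1))
# knob grasp: closing line = y (bar along x)
go(.438,-.293,.25,89.215)
E
```

```text
position: [0.4583, 0.0304, 0.0622]
force: [-0.2, -0.1, -2.0]
position: [0.4585, 0.0304, 0.2565]
opening: 1.0
position: [0.5923, -0.0016, 0.2524]
cream0 0.86 [ 89. 349.] [0.4616 0.0303]
cream0 0.76 [ 86. 140.] [ 0.456  -0.1728]
cream0 0.64 [ 83. 242.] [ 0.455  -0.0735]
black0 0.97 [193. 252.] [ 0.5614 -0.0695]
black0 0.83 [191. 350.] [0.5604 0.0317]
glasses_case 0.72 [268. 516.] [0.6492 0.2203]
glasses_case 0.19 [ 86. 352.] [0.4569 0.0334]
expected top col,row [102.2  68.9]
expected top col,row [228.9  68.1]
expected top col,row [356.6  68.1]
expected top col,row [235.8 200.9]
expected top col,row [353.5 201. ]
roll -0.000 then tx 14.88 ty -29.41 tz 0.32  (j6 -100, yaw 89.2, z 0.253)
```

View pics/w9.png

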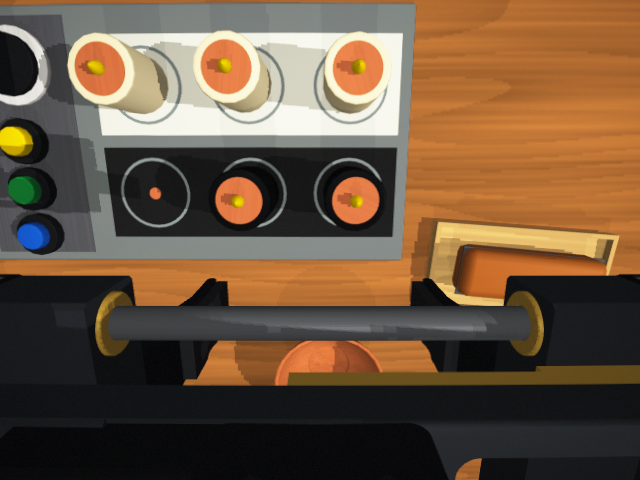

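All five candles now match their predicted top positions within about 2 px: (100,68), (225,66), (357,67), (239,201) and (355,201). On to the knob.

```bash
python3 -m jog '[{"tx":1.2,"ty":-2.4,"tz":0,"roll":0,"jaw":1},{"tx":1.95,"ty":-3.9,"tz":0,"roll":0,"jaw":1},{"tx":1.95,"ty":-3.9,"tz":0,"roll":0,"jaw":1},{"tx":1.95,"ty":-3.9,"tz":0,"roll":0,"jaw":1},{"tx":1.95,"ty":-3.9,"tz":0,"roll":0,"jaw":1},{"tx":1.95,"ty":-3.9,"tz":0,"roll":0,"jaw":1},{"tx":1.95,"ty":-3.9,"tz":0,"roll":0,"jaw":1},{"tx":2,"ty":-3.5,"tz":0,"roll":0,"jaw":0.6}]' >/dev/null
python3 -m jog '[{"tx":0,"ty":0,"tz":0,"roll":0,"jaw":0.6},{"tx":0,"ty":0,"tz":4,"roll":0,"jaw":0.6},{"tx":0,"ty":0,"tz":4,"roll":0,"jaw":0.6},{"tx":0,"ty":0,"tz":4,"roll":0,"jaw":0.6},{"tx":0,"ty":0,"tz":0,"roll":0,"jaw":0.6},{"tx":0,"ty":0,"tz":0,"roll":0,"jaw":0.6}]' | sed -n '2p;5p'
python3 - <<'E'
from h import *
go(.4375,-.2913,.054,89.215)
E
```

```text
position: [0.4392, -0.2913, 0.1334]
opening: 0.612
roll 0.001 then tx 0.16 ty -0.01 tz 7.94  (j6 -135, yaw 89.2, z 0.133)
```

```bash
python3 -m jog '[{"tx":0.15,"ty":0,"tz":3,"roll":0,"jaw":0.6},{"tx":0,"ty":0,"tz":3,"roll":0,"jaw":0.6},{"tx":0,"ty":0,"tz":1.5,"roll":0,"jaw":0.6},{"tx":0,"ty":0,"tz":0.4,"roll":0,"jaw":0.6},{"tx":0,"ty":0,"tz":0,"roll":0,"jaw":0.6}]' | sed -n '2p;4p'
python3 -m jog '[{"tx":0,"ty":0,"tz":0,"roll":0,"jaw":0},{"tx":0,"ty":0,"tz":0,"roll":0,"jaw":0},{"tx":0,"ty":0,"tz":0,"roll":0,"jaw":0},{"tx":0,"ty":0,"tz":0,"roll":0,"jaw":0},{"tx":0,"ty":0,"tz":0,"roll":0,"jaw":0},{"tx":0,"ty":0,"tz":0,"roll":0,"jaw":0},{"tx":0,"ty":0,"tz":0,"roll":0,"jaw":0}]'
```

```text
position: [0.4388, -0.293, 0.0557]
force: [0.7, 0.3, 0.1]
time_s: 52.3
position: [0.4379, -0.2941, 0.0543]
tcp_rot: [[-1.0, 0.014, 0.001], [0.014, 1.0, -0.003], [-0.001, -0.003, -1.0]]
force: [-2.8, -4.0, -0.0]
opening: 0.185
grasp_force: 30.0
```

```bash
python3 -m jog '[{"tx":0,"ty":0,"tz":0,"roll":0.14,"jaw":0},{"tx":0,"ty":0,"tz":0,"roll":0.14,"jaw":0},{"tx":0,"ty":0,"tz":0,"roll":0.14,"jaw":0},{"tx":0,"ty":0,"tz":0,"roll":0.14,"jaw":0},{"tx":0,"ty":0,"tz":0,"roll":0.14,"jaw":0},{"tx":0,"ty":0,"tz":0,"roll":0.14,"jaw":0},{"tx":0,"ty":0,"tz":0,"roll":0.14,"jaw":0}]' | sed -n '2,4p'
python3 -m jog '[{"tx":0,"ty":0,"tz":0,"roll":0.14,"jaw":0},{"tx":0,"ty":0,"tz":0,"roll":0.08,"jaw":0},{"tx":0,"ty":0,"tz":0,"roll":0.03,"jaw":0},{"tx":0,"ty":0,"tz":0,"roll":0,"jaw":0},{"tx":0,"ty":0,"tz":0,"roll":0,"jaw":0}]'
python3 -c "
from h import *
s=read_state();print(s['moment'],yawof(s['tcp_rot']))
snap('side','s2.png')
import cv2
a=cv2.imread('pics/s2.png')[240:400,280:460];cv2.imwrite('pics/s2c.png',cv2.resize(a,None,fx=3,fy=3))"
```

```text
position: [0.4375, -0.2948, 0.0543]
tcp_rot: [[-0.542, 0.84, 0.0], [0.84, 0.542, -0.004], [-0.004, -0.002, -1.0]]
force: [-4.7, -7.7, 0.9]
time_s: 53.5
position: [0.4373, -0.2949, 0.0543]
tcp_rot: [[-0.326, 0.945, -0.001], [0.945, 0.326, -0.005], [-0.004, -0.002, -1.0]]
force: [-5.2, -7.3, 0.1]
opening: 0.186
grasp_force: 30.0
[-1.23104013  0.85043354  0.61644497] 19.02467361664989
```

View pics/s2c.png

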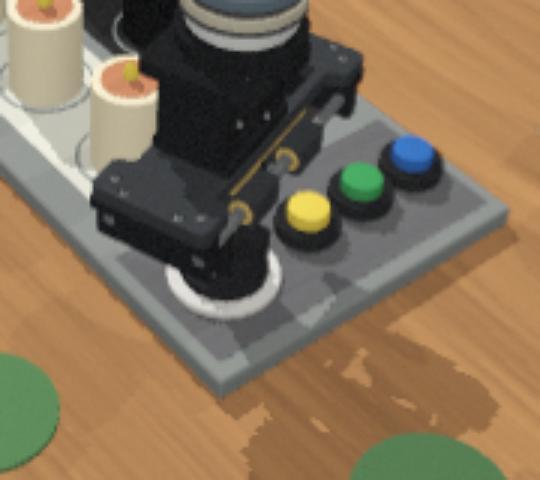

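The knob turned 1.22 rad against its stop; the moment reads 0.6 N m. Releasing it.

```bash
python3 -m jog '[{"tx":0,"ty":0,"tz":0,"roll":0,"jaw":0.85},{"tx":0,"ty":0,"tz":0,"roll":0,"jaw":0.85},{"tx":0,"ty":0,"tz":0,"roll":0,"jaw":0.85},{"tx":0,"ty":0,"tz":0,"roll":0,"jaw":0.85},{"tx":0,"ty":0,"tz":-4,"roll":0,"jaw":0.85},{"tx":0,"ty":0,"tz":-4,"roll":0,"jaw":0},{"tx":0,"ty":0,"tz":0,"roll":-0.14,"jaw":0},{"tx":0,"ty":0,"tz":0,"roll":-0.14,"jaw":0}]' >/dev/null
python3 -m jog '[{"tx":0,"ty":0,"tz":0,"roll":-0.14,"jaw":0},{"tx":0,"ty":0,"tz":0,"roll":-0.14,"jaw":0},{"tx":0,"ty":0,"tz":0,"roll":-0.14,"jaw":0},{"tx":0,"ty":0,"tz":0,"roll":-0.14,"jaw":0},{"tx":0,"ty":0,"tz":0,"roll":-0.14,"jaw":0},{"tx":0,"ty":0,"tz":0,"roll":-0.14,"jaw":0},{"tx":0,"ty":0,"tz":0,"roll":-0.1,"jaw":0},{"tx":0,"ty":0,"tz":0,"roll":0,"jaw":0}]' | sed -n '2p;5p'
python3 - <<'E'
from h import *
c,T=snap("side","s3.png")
for r in landmark_of("side","knob_grip")[:2]: print(r)
a=cv2.imread('pics/s3.png')[240:400,280:460];cv2.imwrite('pics/s3c.png',cv2.resize(a,None,fx=3,fy=3))
go(.6000,-.2945,.075,89.2)
E
```

```text
position: [0.4372, -0.2909, 0.1337]
opening: 0.005
{'point': [315.3, 353.8], 'p': 0.77}
roll -0.012 then tx -16.27 ty -0.09 tz 5.87  (j6 -134, yaw 88.5, z 0.134)
```

View pics/s3c.png

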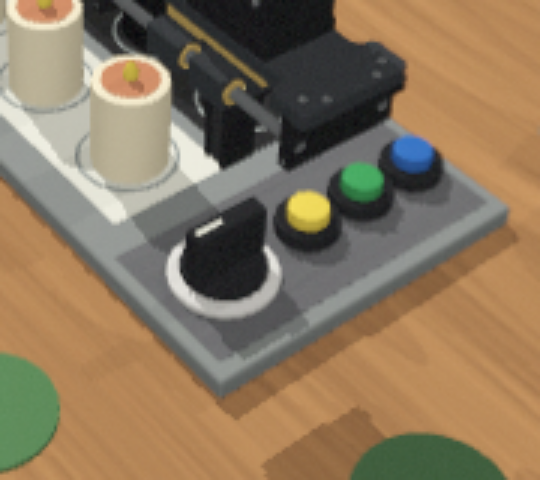

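The knob is back at rest. Now the buttons, blue first.

```bash
python3 -m jog '[{"tx":-4,"ty":0,"tz":0,"roll":-0.01,"jaw":0},{"tx":-4,"ty":0,"tz":0,"roll":0,"jaw":0},{"tx":-4,"ty":0,"tz":0,"roll":0,"jaw":0},{"tx":-4.27,"ty":-0.1,"tz":0,"roll":0,"jaw":0},{"tx":0,"ty":0,"tz":3.5,"roll":0,"jaw":0},{"tx":0,"ty":0,"tz":2.3,"roll":0,"jaw":0},{"tx":0,"ty":0,"tz":0,"roll":0,"jaw":0},{"tx":0,"ty":0,"tz":0,"roll":0,"jaw":0}]' | sed -n '2p;4p'
python3 -c "
from h import *
go(.6,-.2945,.046,89.2)"
```

```text
position: [0.6, -0.2955, 0.0757]
force: [-0.0, -0.2, 0.6]
roll -0.001 then tx -0.00 ty 0.10 tz 2.97  (j6 -125, yaw 89.1, z 0.076)
```

```bash
python3 -m jog '[{"tx":0,"ty":0.1,"tz":1.5,"roll":0,"jaw":0},{"tx":0,"ty":0,"tz":0.8,"roll":0,"jaw":0},{"tx":0,"ty":0,"tz":0.4,"roll":0,"jaw":0},{"tx":0,"ty":0,"tz":0.25,"roll":0,"jaw":0},{"tx":0,"ty":0,"tz":0,"roll":0,"jaw":0},{"tx":0,"ty":0,"tz":0,"roll":0,"jaw":0}]' | sed -n '2p;4p'
```

```text
position: [0.6011, -0.2955, 0.0512]
force: [-3.7, 2.1, 20.6]
```

```bash
python3 -c "
from h import *
import rig
print(rig.tips_ahead if not callable(rig.tips_ahead) else rig.tips_ahead())
s=read_state();print(s['position'],s['force'])
snap('side','s4.png')
a=cv2.imread('pics/s4.png')[240:340,350:470];cv2.imwrite('pics/s4c.png',cv2.resize(a,None,fx=5,fy=5,interpolation=2))"
```

```text
0.019
[ 0.60105455 -0.29547177  0.05116101] [-3.68180669  2.08969087 20.62925273]
```

View pics/s4c.png

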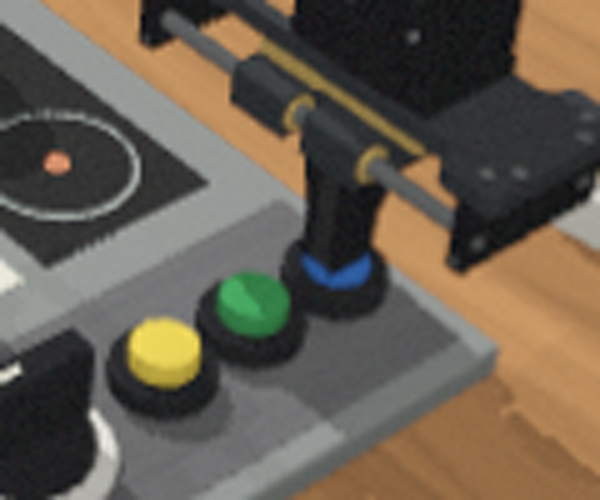

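```bash
python3 -m jog '[{"tx":0,"ty":0,"tz":0,"roll":0,"jaw":0},{"tx":0,"ty":0,"tz":0,"roll":0,"jaw":0}]' | sed -n '2p;4p'; python3 -m jog '[{"tx":0,"ty":0,"tz":0.2,"roll":0,"jaw":0},{"tx":0,"ty":0,"tz":0,"roll":0,"jaw":0},{"tx":0,"ty":0,"tz":0,"roll":0,"jaw":0}]' | sed -n '2p;4p'
```

```text
position: [0.601, -0.2955, 0.0512]
force: [-3.5, 2.3, 20.5]
position: [0.6011, -0.2955, 0.051]
force: [-6.7, 3.6, 28.7]
```

```bash
for i in 1 2 3 4 5 6; do python3 -m jog '[{"tx":0,"ty":0,"tz":-0.25,"roll":0,"jaw":0},{"tx":0,"ty":0,"tz":0,"roll":0,"jaw":0},{"tx":0,"ty":0,"tz":0,"roll":0,"jaw":0}]' | sed -n '2p;4p'; done
```

```text
position: [0.601, -0.2955, 0.0512]
force: [-4.3, 4.1, 17.7]
position: [0.601, -0.2954, 0.0514]
force: [-1.4, 0.1, 9.0]
position: [0.6009, -0.2954, 0.0525]
force: [0.2, -0.3, 4.0]
position: [0.6009, -0.2954, 0.0546]
force: [2.2, -1.0, 3.1]
position: [0.6, -0.2948, 0.0567]
force: [1.0, -1.4, 1.5]
position: [0.5997, -0.2945, 0.0591]
force: [0.3, 0.6, -0.3]
```

The force profile shows the 6 mm spring travel, about 5 N, then a hard stop, so blue went fully down and is up again. Next yellow, then green.

```bash
python3 -m jog '[{"tx":0,"ty":0,"tz":-2,"roll":0,"jaw":0},{"tx":4,"ty":0,"tz":0,"roll":0,"jaw":0},{"tx":4,"ty":0.1,"tz":0,"roll":0,"jaw":0},{"tx":1.3,"ty":0,"tz":0,"roll":0,"jaw":0},{"tx":0,"ty":0,"tz":0,"roll":0,"jaw":0},{"tx":0,"ty":0,"tz":0,"roll":0,"jaw":0}]' | sed -n '2p;4p'
python3 -m jog '[{"tx":0,"ty":0,"tz":1.5,"roll":0,"jaw":0},{"tx":0,"ty":0,"tz":0.8,"roll":0,"jaw":0},{"tx":0,"ty":0,"tz":0.6,"roll":0,"jaw":0},{"tx":0,"ty":0,"tz":0.3,"roll":0,"jaw":0},{"tx":0,"ty":0,"tz":0,"roll":0,"jaw":0},{"tx":0,"ty":0,"tz":0,"roll":0,"jaw":0}]' | sed -n '2p;4p'
```

```text
position: [0.5086, -0.2935, 0.0798]
force: [-0.0, 0.6, 0.2]
position: [0.5087, -0.2928, 0.051]
force: [-3.6, 3.9, 26.7]
```

```bash
python3 -m jog '[{"tx":0,"ty":0,"tz":-1.2,"roll":0,"jaw":0},{"tx":0,"ty":0,"tz":-2,"roll":0,"jaw":0},{"tx":-2.2,"ty":0,"tz":0,"roll":0,"jaw":0},{"tx":-2.3,"ty":0,"tz":0,"roll":0,"jaw":0},{"tx":0,"ty":0,"tz":0,"roll":0,"jaw":0},{"tx":0,"ty":0,"tz":0,"roll":0,"jaw":0}]' | sed -n '2p;4p'
python3 -m jog '[{"tx":0,"ty":0,"tz":1.5,"roll":0,"jaw":0},{"tx":0,"ty":0,"tz":0.8,"roll":0,"jaw":0},{"tx":0,"ty":0,"tz":0.6,"roll":0,"jaw":0},{"tx":0,"ty":0,"tz":0.3,"roll":0,"jaw":0},{"tx":0,"ty":0,"tz":0,"roll":0,"jaw":0},{"tx":0,"ty":0,"tz":0,"roll":0,"jaw":0}]' | sed -n '2p;4p'
python3 -m jog '[{"tx":0,"ty":0,"tz":-1.2,"roll":0,"jaw":0},{"tx":0,"ty":0,"tz":-3,"roll":0,"jaw":0},{"tx":0,"ty":0,"tz":-4.5,"roll":0,"jaw":0},{"tx":0,"ty":0,"tz":-4.5,"roll":0,"jaw":0},{"tx":0,"ty":0,"tz":-4.5,"roll":0,"jaw":0},{"tx":0,"ty":0,"tz":-4.5,"roll":0,"jaw":0},{"tx":0,"ty":0,"tz":0,"roll":0,"jaw":0},{"tx":0,"ty":0,"tz":0,"roll":0,"jaw":0}]' | sed -n '1,2p;4p'
python3 - <<'E'
from h import *
c,T=snap("scene","z.png"); snap("side","zs.png")
a=cv2.imread("pics/z.png")[170:310,190:480]; a=cv2.resize(a,None,fx=2.7,fy=2.7,interpolation=2); cv2.imwrite("pics/zc.png",a)
for n in("scene","side"):
  c,T=snap(n)
  for t,z in(("cream0",.016),("black0",.016),("glasses_case",.005)):
    for r in landmark_of(n,t)[:3]: print(n,t,round(r["p"],2),np.round(atz(c,T,*r["point"],z),3)[:2])
E
```

```text
position: [0.552, -0.2926, 0.0785]
force: [-0.3, 0.1, -0.4]
position: [0.551, -0.2926, 0.051]
force: [-6.4, 5.2, 26.4]
time_s: 62.2
position: [0.5523, -0.2935, 0.2701]
force: [-0.4, 0.6, -0.7]
scene cream0 0.97 [ 0.449 -0.179]
scene cream0 0.86 [ 0.466 -0.084]
scene cream0 0.84 [0.477 0.028]
scene black0 0.68 [ 0.554 -0.08 ]
scene black0 0.62 [0.565 0.02 ]
scene glasses_case 0.71 [0.665 0.219]
side cream0 0.87 [ 0.457 -0.077]
side cream0 0.83 [ 0.454 -0.166]
side cream0 0.72 [0.463 0.035]
side black0 0.6 [0.572 0.044]
side black0 0.57 [ 0.558 -0.074]
side black0 0.46 [0.57  0.036]
side glasses_case 0.89 [0.655 0.226]
side glasses_case 0.48 [ 0.756 -0.001]
side glasses_case 0.45 [ 0.57  -0.058]
```

View pics/zc.png

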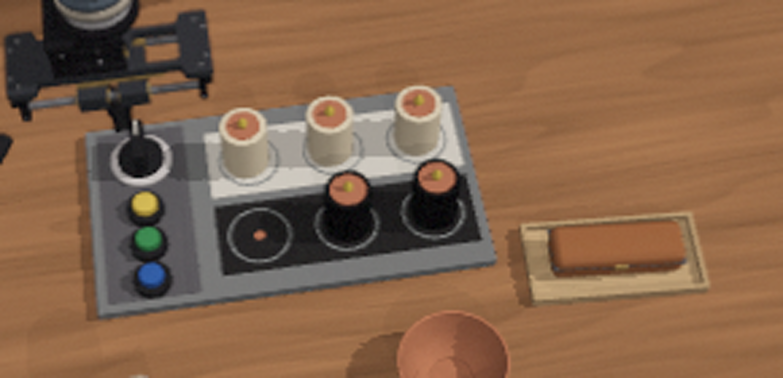

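The final view shows all five candles in their circles, the case flat in the tray, and the knob and buttons at rest. The arm is clear.

```bash
python3 -c "
from rig import hand_in; print(hand_in())"
```

```text
the job is handed in; nothing more can be done
None
```

I handed the job in at about 62 s of robot time: the case is flat in the tray, all five candles present (three cream, two black) are on their own pads, the knob was turned to its stop and sprang back, and the blue, yellow and green buttons were pressed in that order. No verdict came back.

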